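Reload the bench wire dispenser

ROBOT

A 7-joint arm with a two-finger parallel gripper is mounted at the origin on the work surface. World frame = base frame: x ahead of the robot, y to its left, z up, the work surface at z = 0. Lengths are in m, angles in rad, forces in N, time in s.
With the tool pointing down it reaches from about 0.425 to 0.95 m from the base axis. Payload 16.7 kg.
Tool frame: the origin (TCP) lies between the finger pads; the fingertips stand 22 mm ahead of it and the grasp point (between the pads) lies 3 mm ahead of it; z points along the fingers, y is the direction in which the jaws open and shut (so a half turn about z gives the same grasp; the last joint's range is limited). The gripper opens to 94 mm and grips with 3 to 60 N. Pads are 16 mm wide; open, the fingers measure 119 mm over their backs; the gripper's body (75 mm by 177 mm) begins 78 mm behind the grasp point.
Start: joints at [1.044, 0.426, 0.074, 1.606, -0.034, 1.111, -0.067], TCP at [0.249, -0.627, 0.227] pointing down, gripper open.
Joint ranges: [-2.85, 2.85], [-0.5, 2.14], [-1.23, 1.37], [0.21, 2.46], [-1.02, 4.16], [0.16, 2.05], [-2.73, 2.73]. Speed limits (rad/s): [1.89, 1.89, 2.39, 2.39, 3.01, 3.01, 3.01].

INTERFACE

Orientations are given as a unit quaternion [x, y, z, w].
In Python, from station import sense, capture, hand_in, find_in, trace gives the robot as it stands.
- The arm moves only by the shell command python3 -m handwheel 'ROWS' [FORCE]. ROWS is text: rows parted by semicolons, each of 5 numbers parted by spaces: the shift along the tool's x, y, z in cm, then the turn about the tool's z in rad, then the finger opening in cm, from 0 to 9.4. A call has 1 to 20 rows; each row is the pose to reach, as a shift and turn from the pose measured when the call began, along the tool's axes at that moment; what a row does not reach only later rows make up. A row lasts 1/12 s, in which the tool goes at most 41.7 mm and 7.16 degrees, less where a joint would pass 70% of its speed; a pose out of reach is approached as far as the arm can. A call with a gripper value outside its range is refused whole. The fingers move at their own pace and stop on an object; FORCE is the grip in N (left out, the last holds). Time passes only in rows, so rows that repeat a pose let the fingers close. It gives the time, the measured TCP pose, the force and the opening at its end, in the units of the state.
- sense(): the state, without advancing time (a new reading comes with each control period).
- capture(name): name is "scene" or "top" or "wrist"; returns a dict with "img" (480x640x3 uint8, red, green, blue), "intrinsics" (3x3 intrinsics, pixels), "k1" (the pictures are not rectified: a ray, as slopes to the right and down, at radius r is drawn at 1 + k1 r^2 times it, then the intrinsics apply), "world_from_camera" (4x4, takes a point from camera to world coordinates). Camera axes: x right, y up, looking along -z (the intrinsics and any distortion apply to the point x, -y, -z); pixel columns grow to the right and rows downward; lengths in m; the calibration is good to about 2 mm. A picture is of the moment at which its call begins. There is no depth.
- hand_in(): hands the job in, once; it reports no verdict.
Trained networks look in the newest picture that a camera, given by its name, has taken for a name from the list of things; names that differ only in an ending like _2 or _b are one class to them, and where a whole thing is asked for, a point or a joint stands for the part that bears it (a point fixed in the world has none). Each returns a list of dicts, best first, with "score" (0 to 1); they miss things now and then, are a little off and sometimes report something else, mostly with a low value. They report only what shows in the picture. A call takes as long as a camera call.
- find_in(camera, query): "location" ([x, y, z] in m, in world coordinates, good to about 4 mm: the middle of the surface that is visible of it).
- trace(camera, query): "pixels" (480x640 bool, what is visible of it).
The state is a dict: "clock": time; "joints": joint angles; "qvel": joint speeds; "effort": joint torques, N m; "eef_pos": TCP position; "tcp_rot": TCP orientation; "wrist_force": force on the tool from outside, world axes, zero at the start; "torque": the same for the moment, N m; "width": finger opening in m.
Only numpy, scipy, OpenCV 4.12 (cv2) and the standard library are available. Lean on these libraries where they do the work, as an engineer would, in place of code of your own. Each camera call takes 0.05 s, during which the arm holds its last target.

TASK

Reload the wire dispenser: first lift the two empty reels off its spindles and set them down flat, side by side, on the narrow raised wooden ledge. Then put every full copper reel lying on the bench down over the spindle that its bore fits, large reels on the thick spindle and small reels on the thin one, two stacked if there are two, and last of all slip the steel ring weight over the thick spindle so that it rests on the large reels. Leave the jar, the screwdriver and the cardboard box where they are.

Things in the scene. Friction and masses are not known exactly. Their poses are not given: they have to be found in the camera images.
- stand: The wire dispenser, fixed: a grey base plate 100 x 250 mm, 16 mm thick, origin under its centre on the bench, z up. On its long (y) axis stand two steel spindles 150 mm apart: the thick one (Ø17 mm) at y = -75 mm, the thin one (Ø8 mm) at y = +75 mm. Both rise 58 mm above the plate, the top 6 mm tapered. It may stand left or right of the ledge.
- thick_foot (a point): Point on the axis of the thick spindle at the plate's upper face (spindle top 58 mm above it); same axes as the stand.
- thin_foot (a point): Point on the axis of the thin spindle at the plate's upper face (spindle top 58 mm above it); same axes as the stand.
- ledge: Narrow raised wooden ledge, fixed: a plank 44 mm deep (x), 240 mm long (y), 16 mm thick, on two uprights; its flat top is 80 mm above the bench. Origin under its centre on the bench, z up.
- ledge_top (a point): Centre of the ledge's upper face, 80 mm above the bench; same axes as the ledge.
- large_empty: Empty large reel: two black plastic flanges (3 mm thick) on a bare core, Ø60 mm, 22 mm tall, through bore Ø22 mm. At the start on the thick spindle. Origin at its centre, 11 mm above its underside; z along the bore (it may be either way up).
- small_empty: Empty small reel: two black plastic flanges (3 mm thick) on a bare core, Ø44 mm, 22 mm tall, through bore Ø13 mm. At the start on the thin spindle. Origin at its centre, 11 mm above its underside; z along the bore (it may be either way up).
- large_reel_1: Full large reel wound with copper wire between black flanges, Ø60 mm, 22 mm tall, through bore Ø22 mm, lying flat on the bench. Origin at its centre, 11 mm above its underside; z along the bore (it may be either way up).
- large_reel_2: Full large reel wound with copper wire between black flanges, Ø60 mm, 22 mm tall, through bore Ø22 mm, lying flat on the bench (absent in some runs). Origin at its centre, 11 mm above its underside; z along the bore (it may be either way up).
- small_reel_1: Full small reel wound with copper wire between black flanges, Ø44 mm, 22 mm tall, through bore Ø13 mm, lying flat on the bench (absent in some runs). Origin at its centre, 11 mm above its underside; z along the bore (it may be either way up).
- small_reel_2: Full small reel wound with copper wire between black flanges, Ø44 mm, 22 mm tall, through bore Ø13 mm, lying flat on the bench (absent in some runs). Origin at its centre, 11 mm above its underside; z along the bore (it may be either way up).
- weight: Plain steel ring weight, Ø48 mm, 20 mm tall, through bore Ø22 mm, lying flat on the bench. Origin at its centre, 10 mm above its underside; z along the bore.
- jar: Glass jar with a steel cap, Ø64 mm, 85 mm tall, a bystander. Origin under its centre.
- screwdriver: Screwdriver lying on the bench, a bystander. Origin under it, x along its length.
- parts_box: Closed cardboard box 70 x 110 x 45 mm, a bystander. Origin under its centre.

How it is judged:
By the outcome, as a careful person would: the job done as asked, in the order asked, and still so for the second after the job is handed in, with the robot touching nothing.
Of large_reel_2, small_reel_1, small_reel_2 only 1 to 3 are there at a start; the rules pass over those that are not, and their reading is None.
At some moment in a run one of large_reel_1, large_reel_2, small_reel_1, small_reel_2, weight may be knocked a few centimetres aside while the robot is not near it.
It also fails if it takes over 210 s, if anything falls off the work surface, if the arm or the gripper's body presses on something with over 40 N, if the wrist force passes 120 N, or if a joint passes its speed limit or range.

## Working session

There is one attempt and no reset: what is moved stays moved. The work goes in short steps, Python scripts to look and compute and a shell command to move; the robot and the scene stay as the last step left them, time stands still between calls to the robot, and variables do not carry over. Pictures are saved under pics/ and viewed, and the job is handed in when it is done.

```bash
ls; mkdir -p pics; cat > h.py <<'E'
import numpy as np, cv2
from station import sense, capture, hand_in, find_in, trace
def snap(name, fn):
    c=capture(name); cv2.imwrite('pics/'+fn, c['img'][:,:,::-1]); return c
def pix2ray(c,u,v):
    K=np.array(c['intrinsics']);k=c['k1']
    xd=(u-K[0,2])/K[0,0]; yd=(v-K[1,2])/K[1,1]
    rd=np.hypot(xd,yd); r=rd
    for _ in range(20): r=rd/(1+k*r*r)
    s=1/(1+k*r*r); d=np.array([xd*s,-yd*s,-1.0])
    T=np.array(c['world_from_camera']); return T[:3,3], T[:3,:3]@d
def pix2plane(c,u,v,z):
    o,d=pix2ray(c,u,v); t=(z-o[2])/d[2]; return o+t*d
def proj(c,P):
    T=np.linalg.inv(np.array(c['world_from_camera'])); p=T[:3,:3]@np.array(P)+T[:3,3]
    x=p[0]/-p[2]; y=-p[1]/-p[2]; s=1+c['k1']*(x*x+y*y); K=np.array(c['intrinsics'])
    return np.array([K[0,0]*x*s+K[0,2],K[1,1]*y*s+K[1,2]])
E
python3 - <<'E'
from h import *
np.set_printoptions(precision=4,suppress=True)
for n in ['scene','top','wrist']:
    c=snap(n,n+'0.png'); print(n,np.array(c['world_from_camera']).round(3).tolist(),c['k1'],np.array(c['intrinsics']).tolist())
s=sense(); print(s)
for q in ['stand','ledge','large_empty','small_empty','large_reel_1','small_reel_1','weight','jar','screwdriver','parts_box']:
    for cam in ['top','scene']:
        print(q,cam,[(np.round(d['location'],3).tolist(),round(d['score'],2)) for d in find_in(cam,q)])
E
```

```text
pics
scene [[-0.43, -0.584, 0.688, 1.371], [0.903, -0.282, 0.325, 0.379], [0.005, 0.761, 0.649, 0.797], [0.0, 0.0, 0.0, 1.0]] -0.04787356006366587 [[537.0365401682021, 0.0, 313.3713733557149], [0.0, 537.0365401682021, 237.62859338251917], [0.0, 0.0, 1.0]]
top [[0.006, 0.997, -0.083, 0.502], [-1.0, 0.006, 0.001, 0.013], [0.001, 0.083, 0.997, 1.266], [0.0, 0.0, 0.0, 1.0]] -0.004834145220554271 [[474.0920982632323, 0.0, 318.9499135767326], [0.0, 474.0920982632323, 235.2661007329858], [0.0, 0.0, 1.0]]
wrist [[0.368, 0.895, 0.252, 0.322], [-0.93, 0.355, 0.098, -0.597], [-0.002, -0.27, 0.963, 0.385], [0.0, 0.0, 0.0, 1.0]] -0.04313729591927082 [[393.71714926973607, 0.0, 314.9244683161045], [0.0, 393.71714926973607, 242.0895474695548], [0.0, 0.0, 1.0]]
{'clock': 0.15, 'joints': array([ 1.0435,  0.4266,  0.0739,  1.6064, -0.0341,  1.1108, -0.0671]), 'qvel': array([-0.0011, -0.0003, -0.0004, -0.0023,  0.0002, -0.0003, -0.001 ]), 'effort': array([  0.0065, -93.6286,   3.6703, -45.442 ,  -0.0487,   0.018 ,
         0.0002]), 'eef_pos': array([ 0.2488, -0.6271,  0.227 ]), 'tcp_rot': array([ 0.982
[... 634 characters left out ...]
large_reel_1 scene [([0.437, -0.225, 0.022], 0.62)]
small_reel_1 top [([0.636, 0.099, 0.036], 0.73), ([0.476, -0.125, 0.02], 0.52), ([0.459, 0.126, 0.02], 0.5)]
small_reel_1 scene [([0.484, -0.124, 0.021], 0.64), ([0.462, 0.128, 0.019], 0.63)]
weight top [([0.464, -0.012, 0.019], 0.65)]
weight scene [([0.474, -0.008, 0.02], 0.87)]
jar top [([0.506, 0.375, 0.087], 0.62)]
jar scene [([0.529, 0.386, 0.06], 0.97), ([0.394, -0.414, 0.022], 0.51)]
screwdriver top [([0.38, -0.416, 0.022], 0.92), ([0.466, -0.008, 0.02], 0.64)]
screwdriver scene [([0.396, -0.416, 0.019], 0.73)]
parts_box top [([0.804, 0.013, 0.046], 0.92), ([0.504, 0.375, 0.086], 0.63)]
parts_box scene [([0.817, 0.024, 0.045], 0.94)]
```

View pics/top0.png

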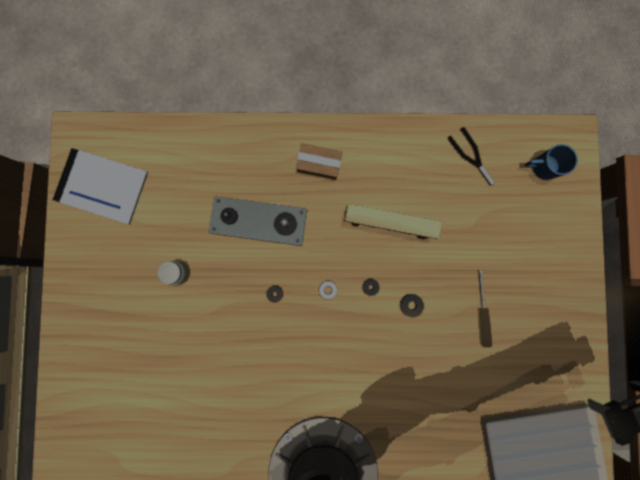

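View pics/scene0.png

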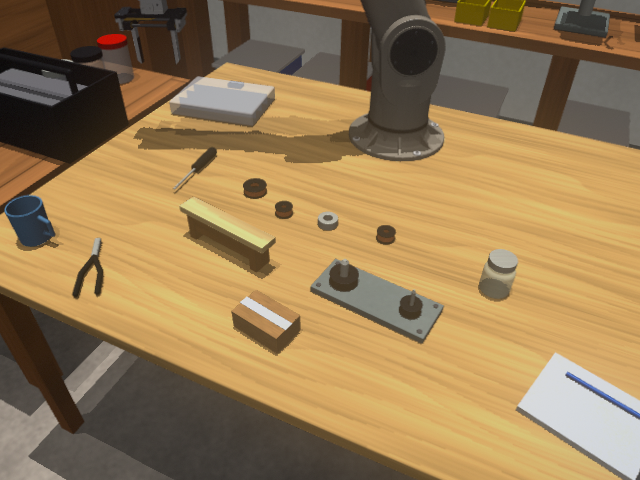

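View pics/wrist0.png

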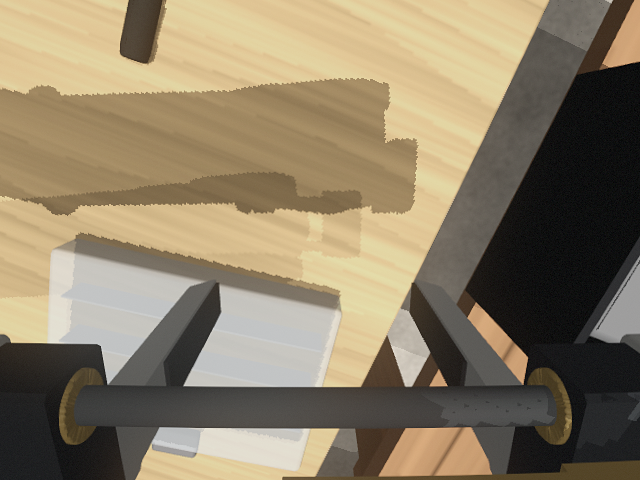

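```bash
cat >> h.py <<'E'
from scipy.spatial.transform import Rotation as R
def go(x,y,z,yaw=None,s=None):
    """print shift (cm, tool axes) & turn to reach world TCP xyz, yaw deg of tool x"""
    s=s or sense(); M=R.from_quat(s['tcp_rot']).as_matrix()
    d=M.T@(np.array([x,y,z])-s['eef_pos'])*100
    cy=np.degrees(np.arctan2(M[1,0],M[0,0])); t=0 if yaw is None else -np.radians((yaw-cy+180)%360-180)
    print('from',np.round(s['eef_pos'],4),'yaw %.2f tilt %.2f'%(cy,np.degrees(np.arccos(-M[2,2]))),'w %.4f'%s['width'],'F',np.round(s['wrist_force'],1),'t %.1f'%s['clock'])
    print('ROW  %.2f %.2f %.2f %.3f'%(*d,t), 'dist %.0f mm'%(10*np.linalg.norm(d)))
E
python3 -c "
from h import *
go(0.65,0.17,0.227,82)"
```

```text
from [ 0.2489 -0.6274  0.2274] yaw 21.64 tilt 0.00 w 0.0936 F [-0.3  0.1 -0.4] t 1.1
ROW  66.69 -59.33 0.05 -1.053 dist 893 mm
```

```bash
python3 -m handwheel '66.7 -59.3 0 -1.05 9.4; 66.7 -59.3 0 -1.05 9.4; 66.7 -59.3 0 -1.05 9.4; 66.7 -59.3 0 -1.05 9.4; 66.7 -59.3 0 -1.05 9.4; 66.7 -59.3 0 -1.05 9.4; 66.7 -59.3 0 -1.05 9.4; 66.7 -59.3 0 -1.05 9.4; 66.7 -59.3 0 -1.05 9.4; 66.7 -59.3 0 -1.05 9.4; 66.7 -59.3 0 -1.05 9.4; 66.7 -59.3 0 -1.05 9.4; 66.7 -59.3 0 -1.05 9.4; 66.7 -59.3 0 -1.05 9.4; 66.7 -59.3 0 -1.05 9.4; 66.7 -59.3 0 -1.05 9.4; 66.7 -59.3 0 -1.05 9.4; 66.7 -59.3 0 -1.05 9.4; 66.7 -59.3 0 -1.05 9.4; 66.7 -59.3 0 -1.05 9.4'; python3 -c "
from h import *
go(0.65,0.17,0.16,82)"
```

```text
clock: 2.82
eef_pos: [0.6243, 0.1188, 0.2276]
tcp_rot: [0.756, 0.655, 0.0, 0.0]
wrist_force: [0.9, 0.0, -0.2]
width: 0.094
from [0.6243 0.1188 0.2276] yaw 81.78 tilt 0.02 w 0.0940 F [ 0.9  0.  -0.2] t 2.8
ROW  5.43 1.81 6.76 -0.004 dist 89 mm
```

```bash
python3 -m handwheel '5.4 1.8 4 0 9.4; 5.4 1.8 4 0 9.4; 5.4 1.8 4 0 9.4; 5.4 1.8 4 0 9.4; 5.4 1.8 4 0 9.4'; python3 - <<'E'
from h import *
c=snap('wrist','w1.png'); import pickle
go(0.65,0.17,0.19,82)
for q in ['large_empty','small_empty','thick_foot']:
    print(q,[(np.round(d['location'],4).tolist(),round(d['score'],2)) for d in find_in('wrist',q)])
pickle.dump(c,open('w1.pkl','wb'))
E
```

```text
clock: 3.23
eef_pos: [0.6499, 0.169, 0.1878]
tcp_rot: [0.756, 0.654, -0.0, 0.0]
wrist_force: [-0.1, 0.1, 0.5]
width: 0.094
from [0.6501 0.1685 0.1883] yaw 81.71 tilt 0.07 w 0.0940 F [0.9 0.4 0.4] t 3.3
ROW  0.15 -0.03 -0.17 -0.005 dist 2 mm
large_empty [([0.6374, 0.1147, 0.0359], 0.67), ([0.4602, 0.1321, 0.019], 0.48)]
small_empty [([0.6583, 0.2521, 0.0366], 0.91), ([0.6512, 0.1991, 0.0114], 0.51)]
thick_foot [([0.6556, 0.1994, 0.0104], 0.9)]
```

View pics/w1.png

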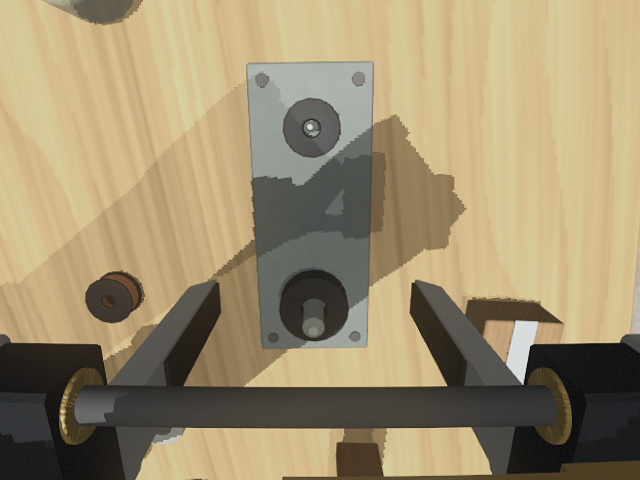

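```bash
python3 - <<'E'
from h import *
import pickle
c=pickle.load(open('w1.pkl','rb'))
P=[pix2plane(c,*p,0.016) for p in [(247.5,62),(373,62),(368,348),(262,348)]]
for p in P: print(p.round(4))
print('centre',np.mean(P,0))
print('thin top',pix2plane(c,312,128,0.074),'thick top',pix2plane(c,313,325,0.074))
print('thin reel',pix2plane(c,311.5,127,0.038),'thick reel',pix2plane(c,314,303,0.038))
E
python3 - <<'E'
import cv2
i=cv2.imread('pics/w1.png')
a=cv2.resize(i[80:180,240:390],None,fx=5,fy=5,interpolation=cv2.INTER_CUBIC)
b=cv2.resize(i[260:360,240:390],None,fx=5,fy=5,interpolation=cv2.INTER_CUBIC)
cv2.imwrite('pics/z1.png',a); cv2.imwrite('pics/z2.png',b)
E
```

```text
[0.6164 0.3079 0.016 ]
[0.7131 0.2937 0.016 ]
[0.682 0.046 0.016]
[0.5828 0.0605 0.016 ]
centre [0.64857906 0.17700018 0.016     ]
thin top [0.65920136 0.25051882 0.074     ] thick top [0.63876437 0.10730684 0.074     ]
thin reel [0.65870931 0.25169738 0.038     ] thick reel [0.6396966  0.10912077 0.038     ]
```

View pics/z1.png

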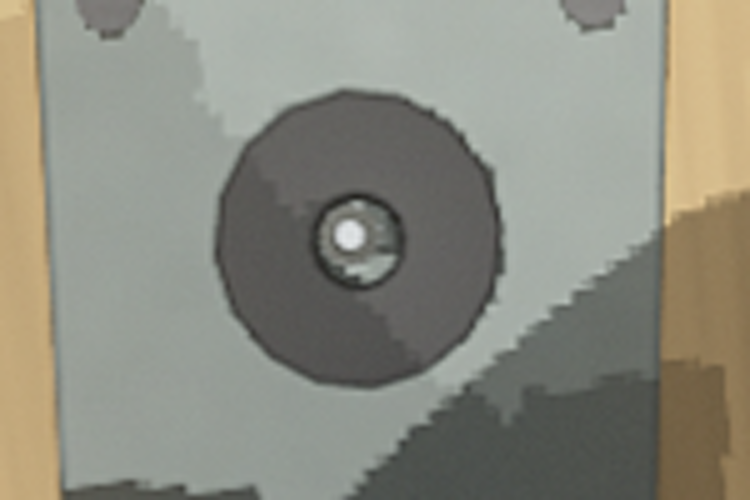

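View pics/z2.png

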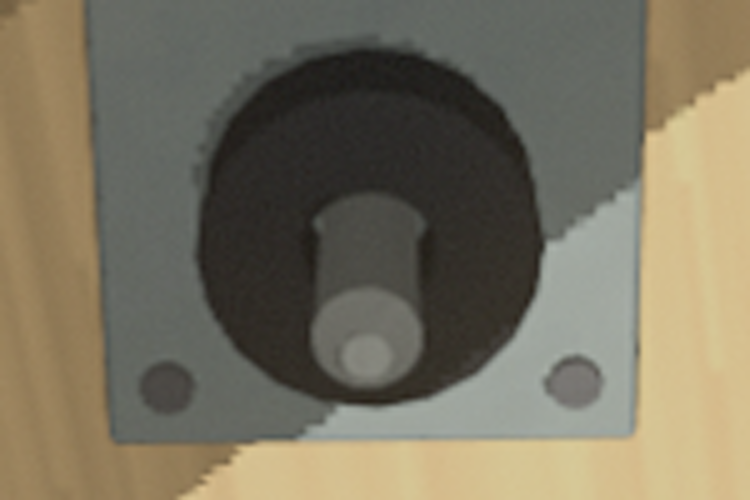

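```bash
python3 - <<'E'
from h import *
import pickle
c=pickle.load(open('w1.pkl','rb'))
a=pix2plane(c,310,127.4,.074); b=pix2plane(c,313.4,330.8,.074)
print('thin top',a,'thick top',b, np.linalg.norm(a-b), np.degrees(np.arctan2(-(a-b)[0],(a-b)[1])))
print('thin reel',pix2plane(c,311.6,127.6,0.038),'thick reel',pix2plane(c,314.2,309.5,0.038))
go(0.64,0.103,0.12,81.7)
E
```

```text
thin top [0.6579406  0.25109378 0.074     ] thick top [0.6383484 0.1023829 0.074    ] 0.1499959300249152 -7.505319044816182
thin reel [0.65871978 0.25125391 0.038     ] thick reel [0.63898849 0.10311856 0.038     ]
from [0.6502 0.1684 0.1886] yaw 81.68 tilt 0.10 w 0.0942 F [ 0.   0.1 -0.2] t 3.4
ROW  -6.62 -0.07 6.86 -0.000 dist 95 mm
```

```bash
python3 -m handwheel '-6.6 -0.1 2 -0.01 9.4; -6.6 -0.1 4 -0.01 9.4; -6.6 -0.1 7 -0.01 9.4; -6.6 -0.1 9 -0.01 9.4;-6.6 -0.1 9 -0.01 9.4;-6.6 -0.1 9 -0.01 9.4'; python3 -c "
from h import *
go(0.639,0.103,0.040,82.5)"
```

```text
clock: 3.93
eef_pos: [0.6396, 0.1027, 0.0989]
tcp_rot: [0.753, 0.658, 0.0, 0.0]
wrist_force: [0.1, 0.3, 0.5]
width: 0.0942
from [0.6396 0.1027 0.0989] yaw 82.23 tilt 0.06 w 0.0942 F [0.1 0.3 0.5] t 3.9
ROW  0.02 -0.07 5.89 -0.005 dist 59 mm
```

```bash
python3 -m handwheel '0 -0.1 2 0 9.4; 0 -0.1 4 0 9.4; 0 -0.1 5.8 0 9.4; 0 -0.1 5.8 0 9.4; 0 -0.1 5.8 0 9.4;0 -0.1 5.8 0 5;0 -0.1 5.8 0 5;0 -0.1 5.8 0 5;0 -0.1 5.8 0 5;0 -0.1 5.8 0 5;0 -0.1 5.8 0 5;0 -0.1 5.8 0 5;0 -0.1 5.8 0 5;0 -0.1 5.8 0 5;0 -0.1 5.8 0 5' 20; python3 - <<'E'
from h import *
snap('wrist','w2.png')
go(0.639,0.103,0.150,82.5)
E
```

```text
clock: 5.18
eef_pos: [0.6389, 0.1028, 0.0413]
tcp_rot: [0.753, 0.658, 0.0, 0.001]
wrist_force: [-0.7, -0.6, 6.1]
width: 0.059
from [0.6389 0.1029 0.0413] yaw 82.22 tilt 0.08 w 0.0588 F [-0.6  0.4  6. ] t 5.2
ROW  0.01 0.02 -10.87 -0.005 dist 109 mm
```

View pics/w2.png

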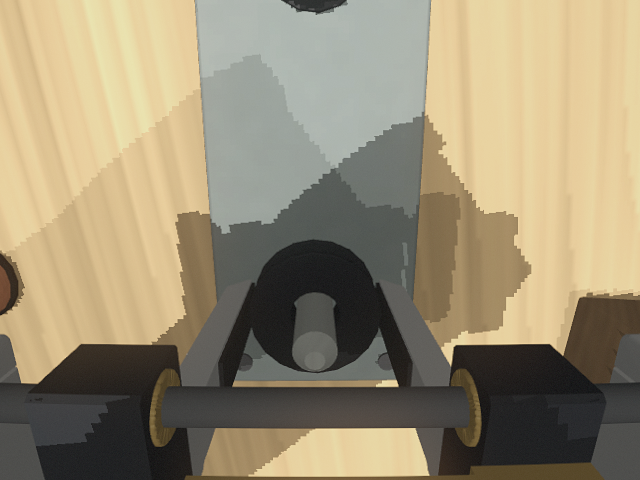

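```bash
python3 -m handwheel '0 0 -1 0 5; 0 0 -3 0 5; 0 0 -6 0 5; 0 0 -9 0 5; 0 0 -12 0 5; 0 0 -14 0 5; 0 0 -14 0 5; 0 0 -14 0 5'; python3 - <<'E'
from h import *
c=snap('wrist','w3.png')
t=snap('top','t3.png')
go(0.639,0.103,0.180,82.5)
import pickle; pickle.dump(t,open('t3.pkl','wb'))
i=t['img'][190:250,330:460,::-1]; cv2.imwrite('pics/z3.png',cv2.resize(i,None,fx=6,fy=6,interpolation=cv2.INTER_CUBIC))
E
```

```text
clock: 5.9
eef_pos: [0.6392, 0.103, 0.1829]
tcp_rot: [0.754, 0.657, 0.001, 0.001]
wrist_force: [-0.2, -0.3, -0.4]
width: 0.0587
from [0.6382 0.1027 0.1807] yaw 82.22 tilt 0.05 w 0.0588 F [ 0.2 -0.  -1.4] t 6.0
ROW  0.04 0.07 0.07 -0.005 dist 1 mm
```

View pics/w3.png

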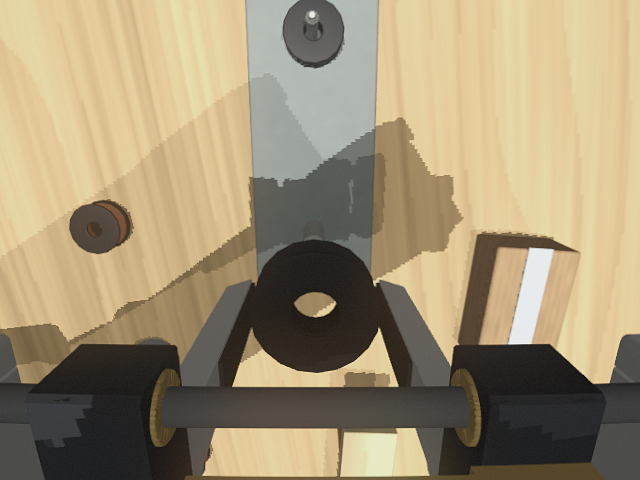

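View pics/z3.png

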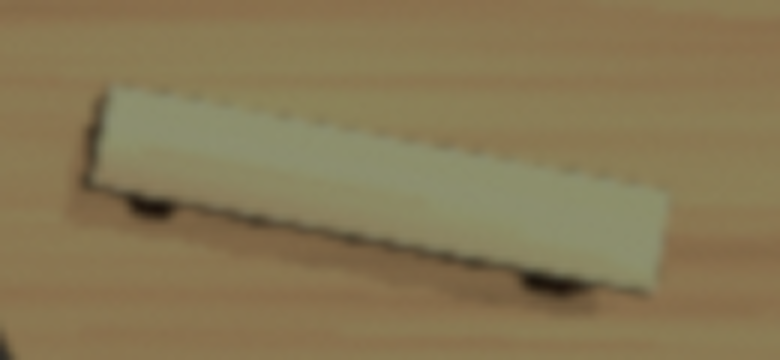

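```bash
python3 - <<'E'
from h import *
import pickle
c=pickle.load(open('t3.pkl','rb'))
P=[pix2plane(c,330+u/6,190+v/6,.08) for u,v in [(107,88),(668,190),(655,292),(90,185)]]
for p in P: print(p.round(4))
print('c',np.mean(P,0).round(4), 'yaw', np.degrees(np.arctan2(-(P[0]-P[1])[0],(P[0]-P[1])[1])), np.linalg.norm(P[0]-P[1]),np.linalg.norm(P[0]-P[3]))
i=c['img'][195:250,205:310,::-1]; cv2.imwrite('pics/z4.png',cv2.resize(i,None,fx=7,fy=7,interpolation=cv2.INTER_CUBIC))
print(proj(c,[.658,.251,.074]),proj(c,[.6583,.2511,.038]))
for h in (.016,): 
  for q in [(0.6164,0.3079),(0.7131,0.2937)]: print(proj(c,[*q,h]))
E
```

```text
[ 0.6785 -0.06    0.08  ]
[ 0.6368 -0.2954  0.08  ]
[ 0.5938 -0.2893  0.08  ]
[ 0.6375 -0.0529  0.08  ]
c [ 0.6366 -0.1744  0.08  ] yaw -10.064039793480564 0.23907921876485067 0.041687008296773326
[224.86785069 212.35014959] [227.54505099 214.03945822]
[207.33761795 230.69138676]
[213.57925904 194.57415287]
```

View pics/z4.png

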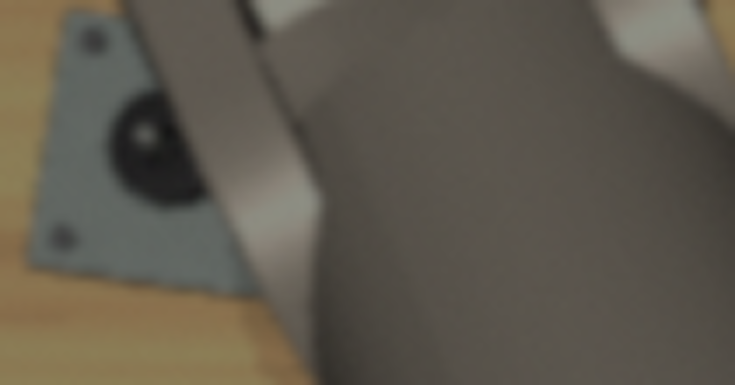

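```bash
python3 -m handwheel '-36 -7 -2 0 5;-36 -7 -2 0 5;-36 -7 -2 0 5;-36 -7 -2 0 5;-36 -7 -2 0 5;-36 -7 -2 0 5;-36 -7 -2 0 5;-36 -7 -2 0 5;-36 -7 -2 0 5;-36 -7 -2 0 5;-36 -7 -2 0 5;-36 -7 -2 0 5' ; python3 - <<'E'
from h import *
import pickle
c=snap('wrist','w4.png')
go(0.64,-0.13,0.180,82.5)
pickle.dump(c,open('w4.pkl','wb'))
E
```

```text
clock: 7.0
eef_pos: [0.5199, -0.2438, 0.2]
tcp_rot: [0.753, 0.658, -0.0, -0.0]
wrist_force: [1.0, 1.1, -0.6]
width: 0.0595
from [ 0.5203 -0.2432  0.2002] yaw 82.30 tilt 0.03 w 0.0591 F [0.1 1.4 0.1] t 7.0
ROW  12.82 10.35 2.02 -0.004 dist 166 mm
```

View pics/w4.png

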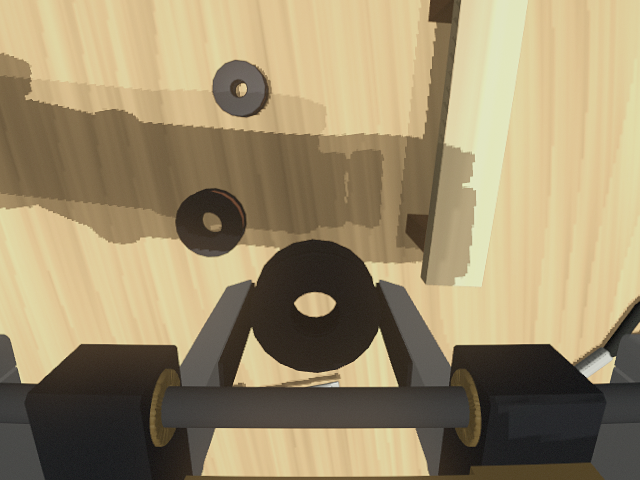

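```bash
python3 - <<'E'
from h import *
import pickle
c=pickle.load(open('w4.pkl','rb'))
i=c['img'][180:300,390:520,::-1]; cv2.imwrite('pics/z5.png',cv2.resize(i,None,fx=5,fy=5,interpolation=cv2.INTER_CUBIC))
for p in [(461,0),(427,283),(481,286),(528,0)]: print(p,pix2plane(c,*p,.08).round(4))
E
```

```text
(461, 0) [ 0.6337 -0.0958  0.08  ]
(427, 283) [ 0.5992 -0.2857  0.08  ]
(481, 286) [ 0.6403 -0.294   0.08  ]
(528, 0) [ 0.6771 -0.1008  0.08  ]
```

View pics/z5.png

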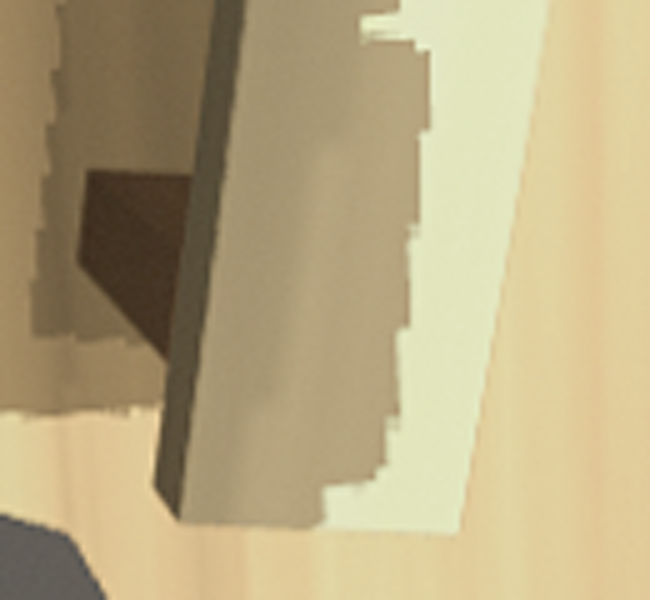

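```bash
python3 - <<'E'
from h import *
go(0.633,-0.2167,0.14,79.7)
E
```

```text
from [ 0.5203 -0.2432  0.2002] yaw 82.30 tilt 0.03 w 0.0591 F [0.1 1.4 0.1] t 7.0
ROW  4.13 10.82 6.02 0.045 dist 131 mm
```

```bash
python3 -m handwheel '2 4 0 0.04 5; 4.1 8 1 0.04 5; 4.1 10.8 3 0.04 5; 4.1 10.8 6 0.04 5;4.1 10.8 6 0.04 5;4.1 10.8 6 0.04 5;4.1 10.8 6 0.04 5'; python3 - <<'E'
from h import *
go(0.633,-0.2167,0.1065,79.7)
snap('wrist','w5.png')
E
```

```text
clock: 7.63
eef_pos: [0.6327, -0.2163, 0.1412]
tcp_rot: [0.766, 0.643, -0.0, -0.0]
wrist_force: [-0.6, -0.3, -0.4]
width: 0.0586
from [ 0.6327 -0.2163  0.1412] yaw 80.05 tilt 0.03 w 0.0586 F [-0.6 -0.3 -0.4] t 7.6
ROW  -0.03 0.04 3.47 0.006 dist 35 mm
```

View pics/w5.png

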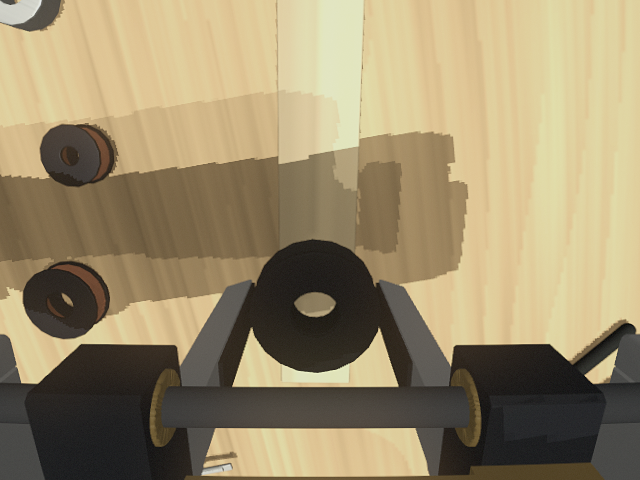

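```bash
python3 -m handwheel '0 0 2 0 5; 0 0 3 0 5; 0 0 3.3 0 5; 0 0 3.5 0 5; 0 0 3.5 0 5; 0 0 3.5 0 5;0 0 3.55 0 5;0 0 3.55 0 5'; python3 - <<'E'
from h import *
go(0.633,-0.2167,0.1053,79.7)
E
```

```text
clock: 8.35
eef_pos: [0.6332, -0.2169, 0.1069]
tcp_rot: [0.766, 0.643, 0.0, 0.001]
wrist_force: [-0.0, 0.4, 0.2]
width: 0.059
from [ 0.6332 -0.2169  0.1069] yaw 80.02 tilt 0.09 w 0.0590 F [-0.   0.4  0.2] t 8.3
ROW  0.02 -0.02 0.16 0.006 dist 2 mm
```

```bash
python3 -m handwheel '0 0 0.1 0 5; 0 0 0.2 0 5;0 0 0.25 0 5;0 0 0.25 0 5'; python3 -c "
from h import *
go(0.633,-0.2167,0.1053,79.7)"
```

```text
clock: 8.68
eef_pos: [0.6334, -0.217, 0.1052]
tcp_rot: [0.766, 0.643, 0.001, 0.001]
wrist_force: [-3.7, 0.9, 10.0]
width: 0.0587
from [ 0.6334 -0.217   0.1052] yaw 80.02 tilt 0.13 w 0.0587 F [-3.7  0.9 10. ] t 8.7
ROW  0.02 -0.05 -0.01 0.006 dist 0 mm
```

```bash
python3 -m handwheel '0 0 -0.1 0 5; 0 0 -0.1 0 6.5;0 0 -0.1 0 7.5;0 0 -0.1 0 8.5;0 0 -0.1 0 9;0 0 -0.1 0 9.4;0 0 -0.1 0 9.4; 0 0 -1 0 9.4; 0 0 -3 0 9.4; 0 0 -6 0 9.4; 0 0 -9 0 9.4; 0 0 -9 0 9.4'; python3 - <<'E'
from h import *
snap('wrist','w6.png')
go(0.6583,0.2512,0.2,82.5)
E
```

```text
clock: 9.68
eef_pos: [0.6358, -0.2173, 0.202]
tcp_rot: [0.766, 0.643, 0.003, 0.004]
wrist_force: [0.2, -0.1, 0.3]
width: 0.094
from [ 0.6349 -0.2172  0.1993] yaw 80.01 tilt 0.45 w 0.0938 F [ 0.7 -0.8 -0.4] t 9.7
ROW  46.53 -5.82 -0.18 -0.044 dist 469 mm
```

View pics/w6.png

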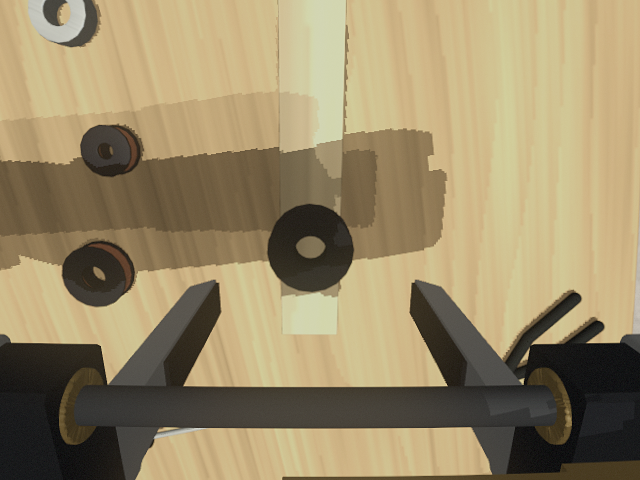

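```bash
python3 -m handwheel '46.5 -5.8 0 -0.04 9.4; 46.5 -5.8 0 -0.04 9.4; 46.5 -5.8 0 -0.04 9.4; 46.5 -5.8 0 -0.04 9.4; 46.5 -5.8 0 -0.04 9.4; 46.5 -5.8 0 -0.04 9.4; 46.5 -5.8 0 -0.04 9.4; 46.5 -5.8 0 -0.04 9.4; 46.5 -5.8 0 -0.04 9.4; 46.5 -5.8 0 -0.04 9.4; 46.5 -5.8 0 -0.04 9.4; 46.5 -5.8 2 -0.04 9.4; 46.5 -5.8 5 -0.04 9.4; 46.5 -5.8 8 -0.04 9.4; 46.5 -5.8 9.5 -0.04 9.4;46.5 -5.8 9.5 -0.04 9.4;46.5 -5.8 9.5 -0.04 9.4;46.5 -5.8 9.5 -0.04 9.4'; python3 - <<'E'
from h import *
go(0.6583,0.2512,0.0405,82.5)
E
```

```text
clock: 11.23
eef_pos: [0.66, 0.2508, 0.1049]
tcp_rot: [0.753, 0.658, 0.003, 0.004]
wrist_force: [0.6, -0.1, -0.0]
width: 0.0939
from [0.66   0.2508 0.1049] yaw 82.28 tilt 0.53 w 0.0939 F [ 0.6 -0.1 -0. ] t 11.2
ROW  0.02 -0.24 6.44 -0.004 dist 64 mm
```

```bash
python3 -m handwheel '0 -0.2 2 0 9.4; 0 -0.2 4 0 9.4; 0 -0.2 6 0 9.4; 0 -0.2 6.4 0 9.4; 0 -0.2 6.4 0 9.4;0 -0.2 6.4 0 7;0 -0.2 6.4 0 5;0 -0.2 6.4 0 3.5;0 -0.2 6.4 0 3.5;0 -0.2 6.4 0 3.5;0 -0.2 6.4 0 3.5;0 -0.2 6.4 0 3.5;0 -0.2 6.4 0 3.5;0 -0.2 6.4 0 3.5;0 -0.2 6.4 0 3.5;0 -0.2 6.4 0 3.5' 20; python3 - <<'E'
from h import *
snap('wrist','w7.png')
go(0.6583,0.2512,0.180,82.5)
E
```

```text
clock: 12.57
eef_pos: [0.6587, 0.2509, 0.041]
tcp_rot: [0.753, 0.658, 0.003, 0.004]
wrist_force: [-0.1, -1.0, 2.5]
width: 0.0426
from [0.6587 0.2509 0.041 ] yaw 82.27 tilt 0.53 w 0.0424 F [-1.3 -0.5  3.1] t 12.6
ROW  0.02 0.09 -13.90 -0.004 dist 139 mm
```

View pics/w7.png

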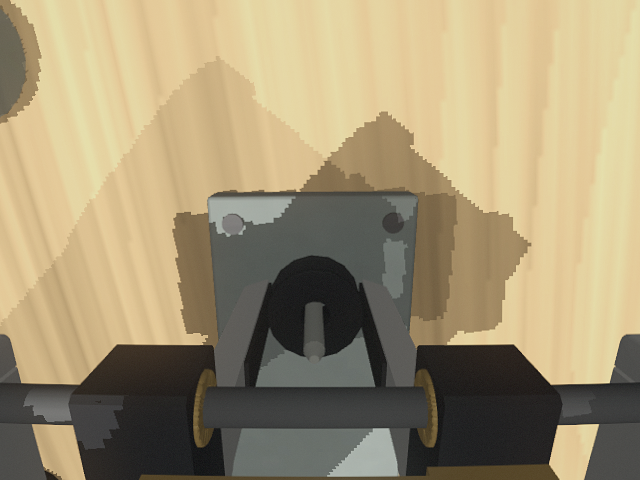

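```bash
python3 -m handwheel '0 0 -1 0 3.5; 0 0 -3 0 3.5; 0 0 -6 0 3.5; 0 0 -9 0 3.5; 0 0 -12 0 3.5; 0 0 -14 0 3.5; 0 0 -14 0 3.5; 0 0 -14 0 3.5'; python3 - <<'E'
from h import *
go(0.649,-0.128,0.18,80)
E
```

```text
clock: 13.28
eef_pos: [0.6578, 0.2515, 0.1829]
tcp_rot: [0.753, 0.658, 0.004, 0.004]
wrist_force: [-0.2, -0.3, -1.1]
width: 0.0424
from [0.6578 0.2515 0.1829] yaw 82.27 tilt 0.66 w 0.0424 F [-0.2 -0.3 -1.1] t 13.3
ROW  -37.72 4.22 0.31 0.040 dist 380 mm
```

```bash
python3 -m handwheel '-37.7 4.2 0 0.04 3.5;-37.7 4.2 0 0.04 3.5;-37.7 4.2 0 0.04 3.5;-37.7 4.2 0 0.04 3.5;-37.7 4.2 0 0.04 3.5;-37.7 4.2 0 0.04 3.5;-37.7 4.2 0 0.04 3.5;-37.7 4.2 0 0.04 3.5;-37.7 4.2 0 0.04 3.5;-37.7 4.2 0 0.04 3.5;-37.7 4.2 0 0.04 3.5;-37.7 4.2 2 0.04 3.5;-37.7 4.2 4 0.04 3.5;-37.7 4.2 4 0.04 3.5;-37.7 4.2 4 0.04 3.5'; python3 - <<'E'
from h import *
snap('wrist','w8.png')
go(0.649,-0.128,0.1055,80)
E
```

```text
clock: 14.53
eef_pos: [0.6485, -0.1264, 0.142]
tcp_rot: [0.766, 0.643, 0.003, 0.003]
wrist_force: [0.5, 0.7, 0.3]
width: 0.0425
from [ 0.6492 -0.1267  0.1432] yaw 80.05 tilt 0.61 w 0.0419 F [ 1.  -0.1 -0.3] t 14.6
ROW  -0.14 -0.04 3.77 0.001 dist 38 mm
```

View pics/w8.png

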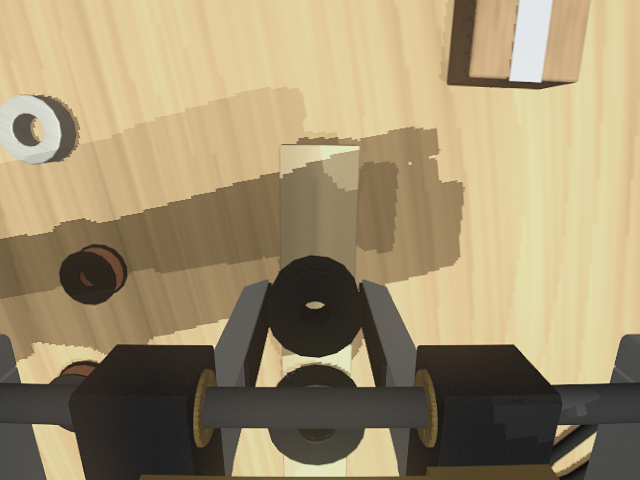

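```bash
python3 -m handwheel '-0.1 0.1 2 0 3.5; -0.1 0.1 3 0 3.5; -0.1 0.1 3.5 0 3.5; -0.1 0.1 3.8 0 3.5; -0.1 0.1 3.85 0 3.5; -0.1 0.1 3.85 0 3.5;-0.1 0.1 3.85 0 3.5'; python3 - <<'E'
from h import *
go(0.649,-0.128,0.105,80)
E
```

```text
clock: 15.17
eef_pos: [0.6507, -0.1278, 0.1053]
tcp_rot: [0.766, 0.643, 0.004, 0.004]
wrist_force: [0.3, -0.0, 0.5]
width: 0.0422
from [ 0.6507 -0.1278  0.1053] yaw 80.05 tilt 0.66 w 0.0422 F [ 0.3 -0.   0.5] t 15.2
ROW  -0.05 -0.17 0.03 0.001 dist 2 mm
```

```bash
python3 -m handwheel '0 -0.1 0 0 3.5; 0 -0.1 0.1 0 3.5;0 -0.1 0.1 0 3.5;0 -0.1 0.1 0 5;0 -0.1 0.1 0 6;0 -0.1 0.1 0 7;0 -0.1 0.1 0 8.5;0 -0.1 0 0 9.4;0 -0.1 0 0 9.4; 0 -0.1 -2 0 9.4; 0 -0.1 -4 0 9.4; 0 -0.1 -7 0 9.4; 0 -0.1 -10 0 9.4; 0 -0.1 -10 0 9.4;0 -0.1 -10 0 9.4'; python3 - <<'E'
from h import *
import pickle
c=snap('wrist','w9.png'); pickle.dump(c,open('w9.pkl','wb'))
go(0.45,-0.2,0.2,82.5)
E
```

```text
clock: 16.42
eef_pos: [0.6495, -0.1277, 0.2071]
tcp_rot: [0.766, 0.643, 0.005, 0.005]
wrist_force: [0.7, 0.2, -0.8]
width: 0.0941
from [ 0.6487 -0.1277  0.2055] yaw 80.05 tilt 0.70 w 0.0942 F [-0.   0.5  0. ] t 16.5
ROW  -10.56 -18.32 0.31 -0.043 dist 211 mm
```

View pics/w9.png

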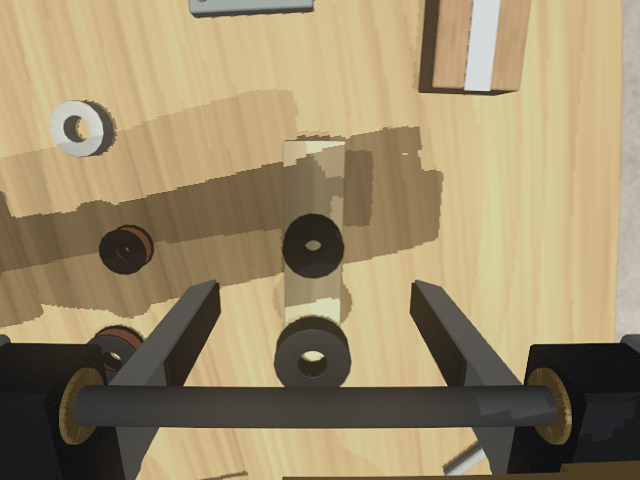

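```bash
python3 - <<'E'
from h import *
go(0.437,-0.228,0.17,82.5)
E
```

```text
from [ 0.6487 -0.1277  0.2055] yaw 80.05 tilt 0.70 w 0.0942 F [-0.   0.5  0. ] t 16.5
ROW  -13.54 -19.16 3.30 -0.043 dist 237 mm
```

```bash
python3 -m handwheel '-13.5 -19.2 0 -0.04 9.4;-13.5 -19.2 0 -0.04 9.4;-13.5 -19.2 0 -0.04 9.4;-13.5 -19.2 0 -0.04 9.4;-13.5 -19.2 0 -0.04 9.4;-13.5 -19.2 1 -0.04 9.4;-13.5 -19.2 2 -0.04 9.4;-13.5 -19.2 3 -0.04 9.4;-13.5 -19.2 3 -0.04 9.4;-13.5 -19.2 3 -0.04 9.4'; python3 - <<'E'
from h import *
import pickle
c=snap('wrist','w10.png'); pickle.dump(c,open('w10.pkl','wb'))
go(0.437,-0.228,0.17,82.5)
i=c['img'][180:320,200:430,::-1]; cv2.imwrite('pics/z10.png',cv2.resize(i,None,fx=3,fy=3,interpolation=cv2.INTER_CUBIC))
E
```

```text
clock: 17.3
eef_pos: [0.4371, -0.2266, 0.1722]
tcp_rot: [0.752, 0.659, 0.004, 0.003]
wrist_force: [0.6, 1.3, -0.6]
width: 0.0942
from [ 0.4374 -0.2267  0.1726] yaw 82.43 tilt 0.67 w 0.0938 F [ 0.4 -0.1  1.5] t 17.4
ROW  -0.14 -0.03 0.26 -0.001 dist 3 mm
```

View pics/w10.png

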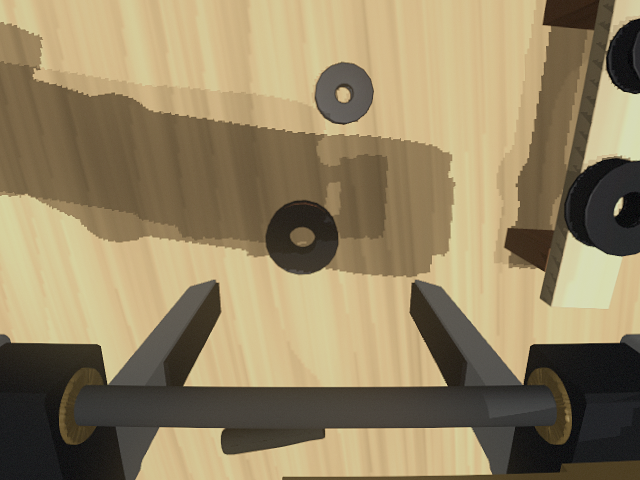

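View pics/z10.png

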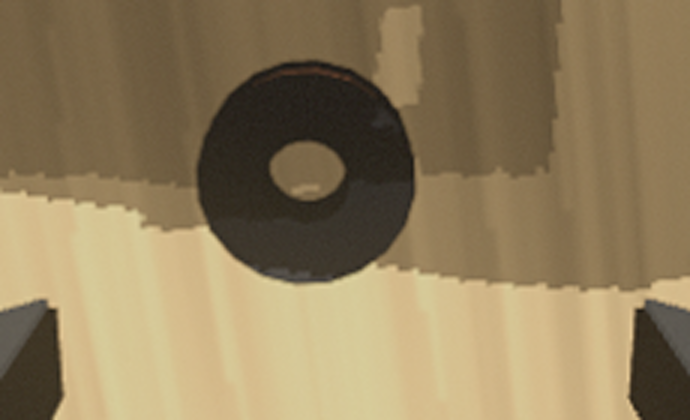

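```bash
python3 - <<'E'
from h import *
import pickle
c=pickle.load(open('w10.pkl','rb'))
p=pix2plane(c,301.9,239,.022);print(p)
print('small',pix2plane(c,344,93.5,.022))
go(p[0],p[1],0.025,82.5)
E
```

```text
[ 0.42700406 -0.2292743   0.022     ]
small [ 0.47368923 -0.1229478   0.022     ]
from [ 0.4374 -0.2267  0.1726] yaw 82.43 tilt 0.67 w 0.0938 F [ 0.4 -0.1  1.5] t 17.4
ROW  -0.42 -1.17 14.75 -0.001 dist 148 mm
```

```bash
python3 -m handwheel '-0.4 -1.2 3 0 9.4; -0.4 -1.2 6 0 9.4; -0.4 -1.2 9 0 9.4; -0.4 -1.2 12 0 9.4;-0.4 -1.2 13 0 9.4;-0.4 -1.2 13 0 9.4;-0.4 -1.2 13 0 9.4'; python3 - <<'E'
from h import *
go(.427,-.2293,0.0255,82.5)
E
```

```text
clock: 17.93
eef_pos: [0.4272, -0.2286, 0.043]
tcp_rot: [0.752, 0.659, 0.005, 0.003]
wrist_force: [0.5, 1.3, 0.1]
width: 0.0937
from [ 0.4272 -0.2286  0.043 ] yaw 82.48 tilt 0.66 w 0.0937 F [0.5 1.3 0.1] t 17.9
ROW  -0.07 -0.03 1.75 -0.000 dist 18 mm
```

```bash
python3 -m handwheel '-0.1 0 1 0 9.4; -0.1 0 1.7 0 9.4; -0.1 0 1.8 0 9.4; -0.1 0 1.8 0 8; -0.1 0 1.8 0 6.5;-0.1 0 1.8 0 5;-0.1 0 1.8 0 5;-0.1 0 1.8 0 5;-0.1 0 1.8 0 5;-0.1 0 1.8 0 5;-0.1 0 1.8 0 5;-0.1 0 1.8 0 5;-0.1 0 1.8 0 5;-0.1 0 1.8 0 5;-0.1 0 1.8 0 5' 25; python3 - <<'E'
from h import *
snap('wrist','w11.png')
go(.427,-.2293,0.16,82.5)
E
```

```text
clock: 19.18
eef_pos: [0.4274, -0.2297, 0.0252]
tcp_rot: [0.752, 0.659, 0.005, 0.004]
wrist_force: [-1.7, 0.5, 5.3]
width: 0.0593
from [ 0.4274 -0.2296  0.0251] yaw 82.49 tilt 0.66 w 0.0593 F [-0.6  0.7  5.9] t 19.2
ROW  0.06 0.11 -13.49 -0.000 dist 135 mm
```

View pics/w11.png

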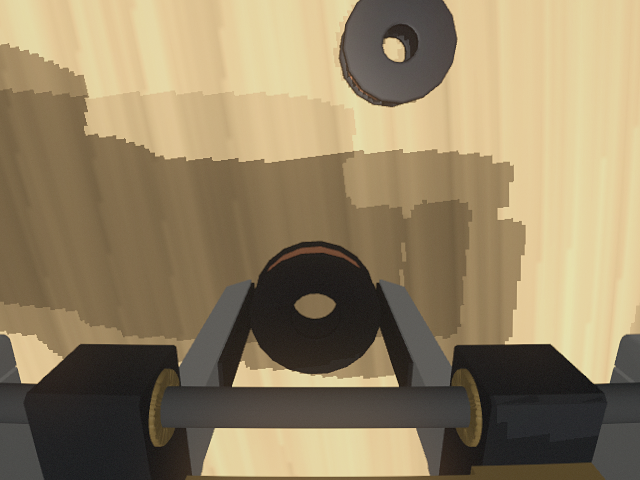

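```bash
python3 -m handwheel '0 0 -1 0 5; 0 0 -3 0 5; 0 0 -6 0 5; 0 0 -10 0 5; 0 0 -14 0 5; 0 0 -17 0 5; 0 0 -17 0 5; 0 0 -17 0 5'; python3 - <<'E'
from h import *
go(0.6385,0.1027,0.2,82.5)
E
```

```text
clock: 19.9
eef_pos: [0.426, -0.2301, 0.197]
tcp_rot: [0.752, 0.659, 0.005, 0.005]
wrist_force: [0.2, -0.6, -1.7]
width: 0.0593
from [ 0.426  -0.2301  0.197 ] yaw 82.47 tilt 0.83 w 0.0593 F [ 0.2 -0.6 -1.7] t 19.9
ROW  35.78 16.71 -0.04 -0.000 dist 395 mm
```

```bash
python3 -m handwheel '35.8 16.7 0 0 5;35.8 16.7 0 0 5;35.8 16.7 0 0 5;35.8 16.7 0 0 5;35.8 16.7 0 0 5;35.8 16.7 0 0 5;35.8 16.7 0 0 5;35.8 16.7 0 0 5;35.8 16.7 0 0 5;35.8 16.7 0 0 5;35.8 16.7 0 0 5;35.8 16.7 0 0 5;35.8 16.7 2 0 5;35.8 16.7 4 0 5;35.8 16.7 6 0 5;35.8 16.7 7 0 5;35.8 16.7 7 0 5;35.8 16.7 7 0 5;35.8 16.7 7 0 5'; python3 - <<'E'
from h import *
c=snap('wrist','w12.png')
go(0.6385,0.1027,0.041,82.5)
s=sense(); print(R.from_quat(s['tcp_rot']).as_matrix().round(4).tolist())
E
```

```text
clock: 21.48
eef_pos: [0.6398, 0.1025, 0.1306]
tcp_rot: [0.752, 0.659, 0.005, 0.006]
wrist_force: [-0.1, 0.6, -1.1]
width: 0.0595
from [0.64   0.1027 0.1308] yaw 82.45 tilt 0.91 w 0.0592 F [-0.2  0.1 -1.7] t 21.5
ROW  -0.03 -0.29 8.98 -0.001 dist 90 mm
[[0.1313, 0.9912, 0.0159], [0.9913, -0.1313, -0.0013], [0.0008, 0.0159, -0.9999]]
```

View pics/w12.png

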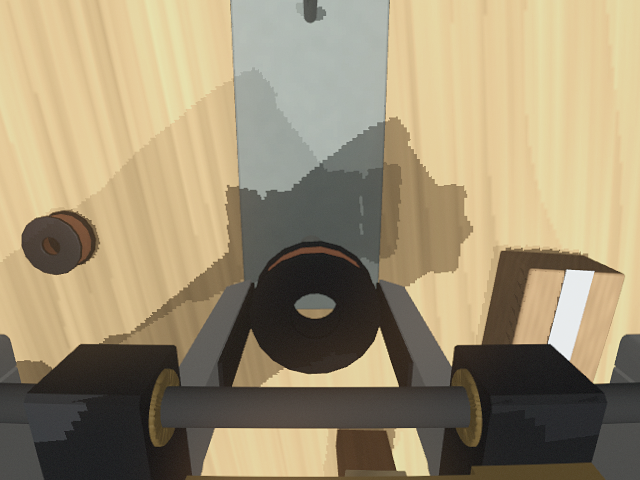

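```bash
python3 -m handwheel '0 -0.15 1 0 5; 0 -0.2 2 0 5; 0 -0.2 2.6 0 5; 0 -0.2 2.6 0 5; 0 -0.2 2.6 0 5;0 -0.2 2.6 0 5'; python3 - <<'E'
from h import *
c=snap('wrist','w13.png')
go(0.6385,0.1027,0.041,82.5)
E
```

```text
clock: 22.03
eef_pos: [0.6384, 0.103, 0.1048]
tcp_rot: [0.752, 0.659, 0.006, 0.006]
wrist_force: [-0.8, 0.2, -1.1]
width: 0.0594
from [0.6386 0.1031 0.105 ] yaw 82.46 tilt 0.93 w 0.0598 F [-1.2  0.2 -1.5] t 22.1
ROW  -0.04 -0.10 6.40 -0.001 dist 64 mm
```

View pics/w13.png

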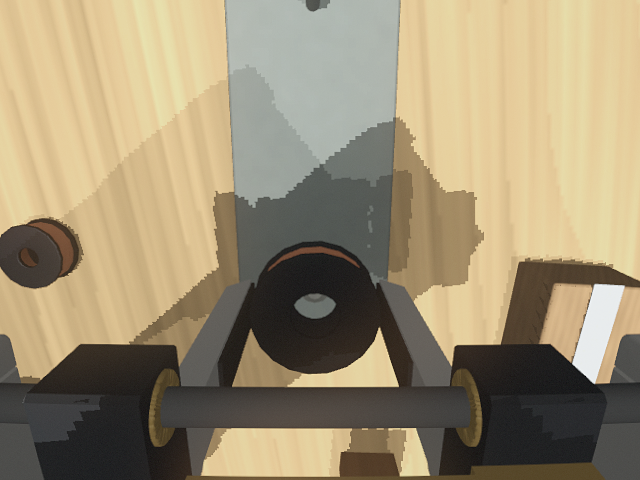

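```bash
python3 -m handwheel '0 -0.02 0.4 0 5; 0 -0.03 0.8 0 5; 0 -0.04 1.2 0 5; 0 -0.04 1.4 0 5;0 -0.04 1.4 0 5'; python3 - <<'E'
from h import *
go(0.6385,0.1027,0.041,82.5)
E
```

```text
clock: 22.5
eef_pos: [0.638, 0.103, 0.0902]
tcp_rot: [0.752, 0.659, 0.005, 0.005]
wrist_force: [0.1, -0.6, -1.8]
width: 0.0591
from [0.638  0.103  0.0902] yaw 82.46 tilt 0.87 w 0.0591 F [ 0.1 -0.6 -1.8] t 22.5
ROW  -0.03 -0.02 4.92 -0.001 dist 49 mm
```

```bash
python3 -m handwheel '0 0 1 0 5; 0 0 2 0 5; 0 0 3 0 5; 0 0 4 0 5;0 -0.02 4.6 0 5;0 -0.02 4.9 0 5;0 -0.02 4.9 0 5;0 -0.02 4.9 0 5'; python3 - <<'E'
from h import *
go(0.6385,0.1027,0.041,82.5)
E
```

```text
clock: 23.17
eef_pos: [0.6385, 0.1031, 0.0409]
tcp_rot: [0.752, 0.659, 0.005, 0.005]
wrist_force: [-0.6, 0.0, -2.3]
width: 0.0591
from [0.6385 0.1031 0.0409] yaw 82.47 tilt 0.86 w 0.0591 F [-0.6  0.  -2.3] t 23.2
ROW  -0.04 0.00 -0.01 -0.001 dist 0 mm
```

```bash
python3 -m handwheel '0 0 0 0 6.5; 0 0 0 0 8; 0 0 0 0 9.4;0 0 0 0 9.4;0 0 0 0 9.4;0 0 0 0 9.4;0 0 -2 0 9.4;0 0 -5 0 9.4;0 0 -8 0 9.4;0 0 -12 0 9.4;0 0 -14 0 9.4;0 0 -14 0 9.4;0 0 -14 0 9.4'; python3 - <<'E'
from h import *
import pickle
c=snap('wrist','w14.png')
pickle.dump(c,open('w14.pkl','wb'))
go(0.46,0.128,0.17,82.5)
E
```

```text
clock: 24.25
eef_pos: [0.637, 0.1033, 0.1823]
tcp_rot: [0.752, 0.659, 0.006, 0.006]
wrist_force: [1.0, 0.3, -0.5]
width: 0.0943
from [0.6363 0.1031 0.1809] yaw 82.46 tilt 0.88 w 0.0942 F [-0.6  0.  -0.5] t 24.3
ROW  0.16 -17.82 0.81 -0.001 dist 178 mm
```

View pics/w14.png

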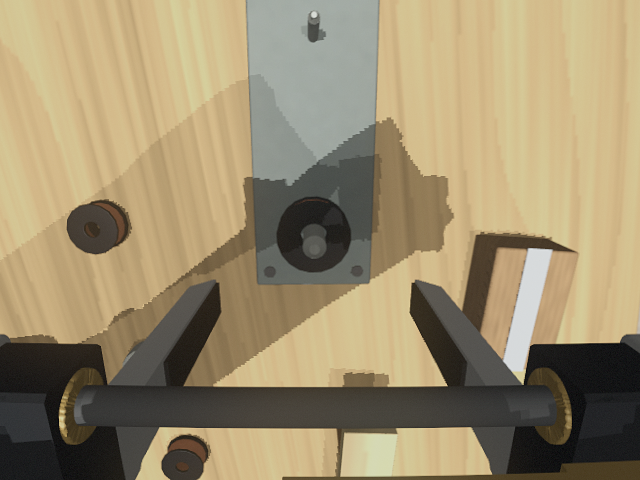

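```bash
python3 -m handwheel '0.2 -17.8 0 0 9.4;0.2 -17.8 0 0 9.4;0.2 -17.8 0 0 9.4;0.2 -17.8 0 0 9.4;0.2 -17.8 1 0 9.4;0.2 -17.8 1.5 0 9.4;0.2 -17.8 1.5 0 9.4;0.2 -17.8 1.5 0 9.4'; python3 - <<'E'
from h import *
import pickle
c=snap('wrist','w15.png'); pickle.dump(c,open('w15.pkl','wb'))
go(0.46,0.128,0.17,82.5)
i=c['img'][180:320,200:430,::-1]; cv2.imwrite('pics/z15.png',cv2.resize(i,None,fx=3,fy=3,interpolation=cv2.INTER_CUBIC))
E
```

```text
clock: 24.97
eef_pos: [0.4611, 0.1281, 0.1626]
tcp_rot: [0.752, 0.659, 0.005, 0.005]
wrist_force: [0.1, -0.3, -0.2]
width: 0.094
from [0.4614 0.1283 0.1628] yaw 82.41 tilt 0.83 w 0.0939 F [-0.9  0.9  0.2] t 25.0
ROW  -0.04 -0.12 -0.72 -0.002 dist 7 mm
```

View pics/z15.png

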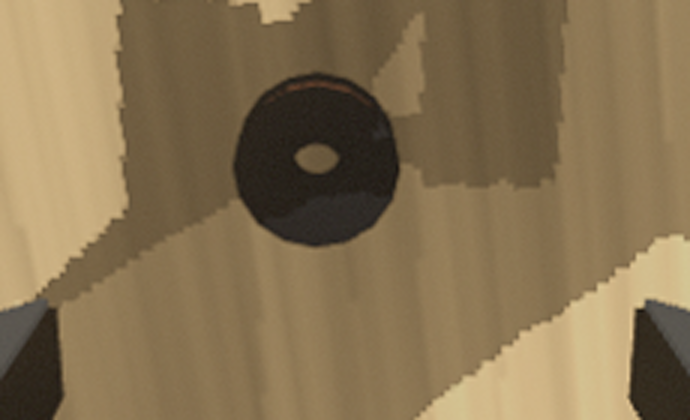

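```bash
python3 - <<'E'
from h import *
import pickle
c=pickle.load(open('w15.pkl','rb'))
p=pix2plane(c,305.5,236,.022);print(p)
go(p[0],p[1],0.025,82.5)
E
```

```text
[0.45522198 0.12970687 0.022     ]
from [0.4614 0.1283 0.1628] yaw 82.41 tilt 0.83 w 0.0939 F [-0.9  0.9  0.2] t 25.0
ROW  0.05 -0.83 13.77 -0.002 dist 138 mm
```

```bash
python3 -m handwheel '0.05 -0.8 3 0 9.4; 0.05 -0.8 6 0 9.4; 0.05 -0.8 9 0 9.4; 0.05 -0.8 11.5 0 9.4;0.05 -0.8 13 0 9.4;0.05 -0.8 13.7 0 9.4;0.05 -0.8 13.7 0 9.4;0.05 -0.8 13.7 0 7;0.05 -0.8 13.7 0 5;0.05 -0.8 13.7 0 3.5;0.05 -0.8 13.7 0 3.5;0.05 -0.8 13.7 0 3.5;0.05 -0.8 13.7 0 3.5;0.05 -0.8 13.7 0 3.5;0.05 -0.8 13.7 0 3.5;0.05 -0.8 13.7 0 3.5;0.05 -0.8 13.7 0 3.5;0.05 -0.8 13.7 0 3.5' 25; python3 - <<'E'
from h import *
c=snap('wrist','w16.png')
go(0.4552,0.1297,0.19,82.5)
E
```

```text
clock: 26.52
eef_pos: [0.4555, 0.1297, 0.0258]
tcp_rot: [0.752, 0.659, 0.005, 0.005]
wrist_force: [-0.8, -0.8, 6.3]
width: 0.0432
from [0.4555 0.1297 0.0258] yaw 82.42 tilt 0.84 w 0.0434 F [-0.1 -1.1  5.4] t 26.6
ROW  0.01 0.21 -16.42 -0.001 dist 164 mm
```

View pics/w16.png

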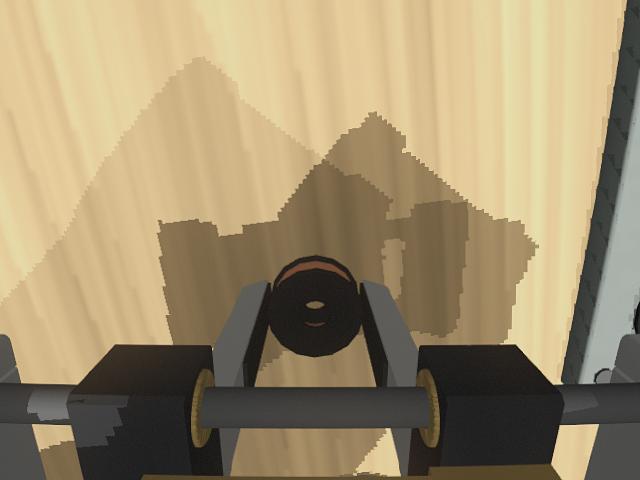

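```bash
python3 -m handwheel '0 0 -1 0 3.5; 0 0 -3 0 3.5; 0 0 -6 0 3.5; 0 0 -10 0 3.5; 0 0 -14 0 3.5; 0 0 -16 0 3.5; 0 0 -16 0 3.5; 0 0 -16 0 3.5'; python3 - <<'E'
from h import *
go(0.6582,0.2511,0.12,82.5)
E
```

```text
clock: 27.23
eef_pos: [0.4536, 0.1298, 0.187]
tcp_rot: [0.752, 0.659, 0.006, 0.006]
wrist_force: [-0.1, -0.1, -0.6]
width: 0.0433
from [0.4536 0.1298 0.187 ] yaw 82.39 tilt 0.99 w 0.0433 F [-0.1 -0.1 -0.6] t 27.2
ROW  14.72 18.56 7.04 -0.002 dist 247 mm
```

```bash
python3 -m handwheel '14.7 18.6 0 0 3.5;14.7 18.6 0 0 3.5;14.7 18.6 0 0 3.5;14.7 18.6 0 0 3.5;14.7 18.6 0 0 3.5;14.7 18.6 0 0 3.5;14.7 18.6 1 0 3.5;14.7 18.6 3 0 3.5;14.7 18.6 5 0 3.5;14.7 18.6 7 0 3.5;14.7 18.6 8 0 3.5;14.7 18.6 8.2 0 3.5;14.7 18.6 8.2 0 3.5;14.7 18.6 8.2 0 3.5'; python3 - <<'E'
from h import *
c=snap('wrist','w17.png')
go(0.6582,0.2511,0.09,82.5)
go(0.6582,0.2511,0.041,82.5)
i=c['img'][230:380,240:400,::-1]; cv2.imwrite('pics/z17.png',cv2.resize(i,None,fx=4,fy=4,interpolation=cv2.INTER_CUBIC))
E
```

```text
clock: 28.4
eef_pos: [0.6589, 0.251, 0.109]
tcp_rot: [0.752, 0.659, 0.006, 0.006]
wrist_force: [-0.4, -0.5, 0.2]
width: 0.0435
from [0.6592 0.2511 0.1095] yaw 82.40 tilt 1.05 w 0.0431 F [-0.1 -0.1 -1.5] t 28.4
ROW  -0.02 -0.13 1.95 -0.002 dist 20 mm
from [0.6592 0.2511 0.1095] yaw 82.40 tilt 1.05 w 0.0431 F [-0.1 -0.1 -1.5] t 28.4
ROW  -0.03 -0.22 6.85 -0.002 dist 68 mm
```

View pics/z17.png

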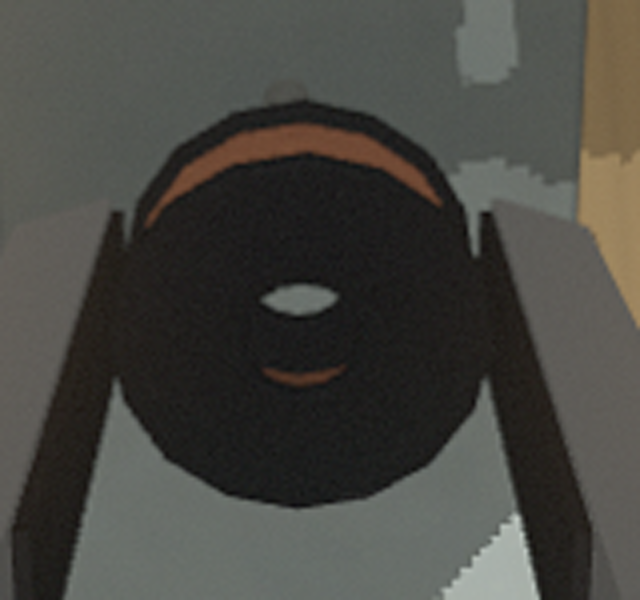

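```bash
python3 -m handwheel '0 -0.08 0.5 0 3.5; 0 -0.11 1 0 3.5; 0 -0.13 1.4 0 3.5; 0 -0.14 1.8 0 3.5;0 -0.15 2 0 3.5;0 -0.15 2 0 3.5'; python3 - <<'E'
from h import *
go(0.6582,0.2511,0.041,82.5)
E
```

```text
clock: 28.95
eef_pos: [0.6578, 0.2511, 0.0887]
tcp_rot: [0.752, 0.659, 0.006, 0.006]
wrist_force: [0.5, 0.5, -1.1]
width: 0.0434
from [0.6578 0.2511 0.0887] yaw 82.40 tilt 1.00 w 0.0434 F [ 0.5  0.5 -1.1] t 28.9
ROW  -0.00 -0.04 4.77 -0.002 dist 48 mm
```

```bash
python3 -m handwheel '0 0 1 0 3.5; 0 -0.02 2 0 3.5; 0 -0.04 3 0 3.5; 0 -0.05 4 0 3.5;0 -0.05 4.6 0 3.5;0 -0.05 4.7 0 3.5;0 -0.05 4.7 0 3.5;0 -0.05 4.7 0 3.5'; python3 - <<'E'
from h import *
go(0.6582,0.2511,0.041,82.5)
E
```

```text
clock: 29.62
eef_pos: [0.658, 0.2512, 0.0412]
tcp_rot: [0.752, 0.659, 0.006, 0.006]
wrist_force: [-0.1, 0.8, -1.0]
width: 0.0434
from [0.658  0.2512 0.0412] yaw 82.40 tilt 0.98 w 0.0434 F [-0.1  0.8 -1. ] t 29.6
ROW  -0.01 0.03 0.02 -0.002 dist 0 mm
```

```bash
python3 -m handwheel '0 0 0 0 5; 0 0 0 0 6.5; 0 0 0 0 8;0 0 0 0 9.4;0 0 0 0 9.4;0 0 0 0 9.4;0 0 0 0 9.4;0 0 -2 0 9.4;0 0 -5 0 9.4;0 0 -8 0 9.4;0 0 -12 0 9.4;0 0 -14 0 9.4;0 0 -14 0 9.4;0 0 -14 0 9.4'; python3 - <<'E'
from h import *
import pickle
c=snap('wrist','w18.png')
pickle.dump(c,open('w18.pkl','wb'))
go(0.474,-0.123,0.17,82.5)
c=snap('top','t18.png')
for q in ['small_reel_1','weight']:
    for cam in ['top']:
        print(q,cam,[(np.round(d['location'],3).tolist(),round(d['score'],2)) for d in find_in(cam,q)])
E
```

```text
clock: 30.78
eef_pos: [0.6561, 0.2515, 0.1826]
tcp_rot: [0.752, 0.659, 0.007, 0.006]
wrist_force: [-0.8, -0.3, -0.6]
width: 0.0944
from [0.6555 0.2511 0.1811] yaw 82.40 tilt 1.00 w 0.0939 F [-1.1 -1.1 -0.7] t 30.8
ROW  -39.49 -13.06 0.83 -0.002 dist 416 mm
small_reel_1 top [([0.476, -0.12, 0.021], 0.47)]
weight top [([0.468, -0.01, 0.018], 0.59)]
```

View pics/w18.png

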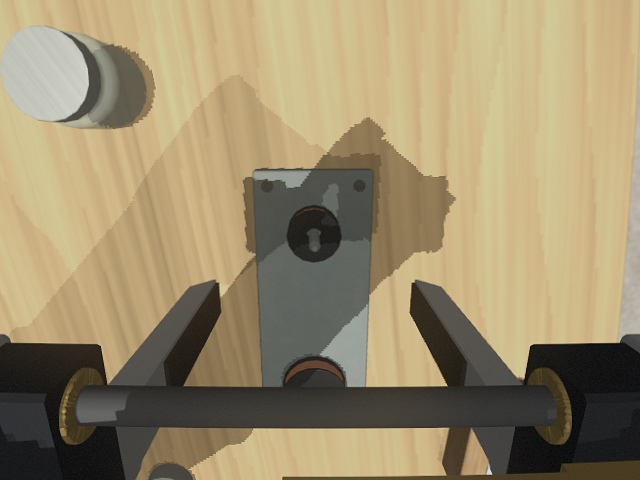

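View pics/t18.png

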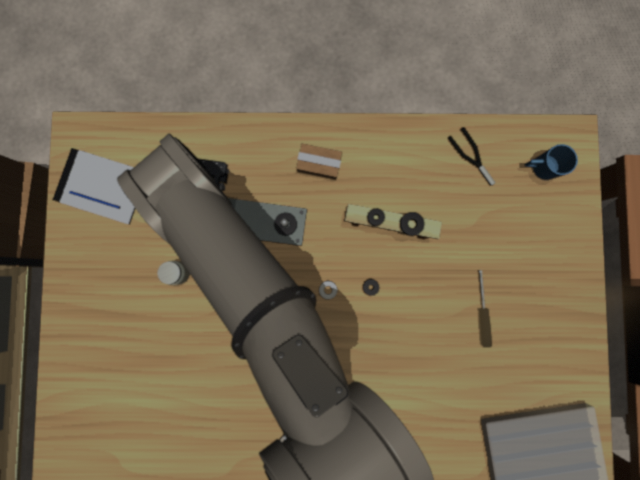

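Small reel 1 is seated; weight (328,290) and the second small reel (371,287) are still in place. On to that reel.

```bash
python3 -m handwheel '-39.5 -13.1 0 0 9.4;-39.5 -13.1 0 0 9.4;-39.5 -13.1 0 0 9.4;-39.5 -13.1 0 0 9.4;-39.5 -13.1 0 0 9.4;-39.5 -13.1 0 0 9.4;-39.5 -13.1 0 0 9.4;-39.5 -13.1 0 0 9.4;-39.5 -13.1 0 0 9.4;-39.5 -13.1 0 0 9.4;-39.5 -13.1 0 0 9.4;-39.5 -13.1 0 0 9.4;-39.5 -13.1 1 0 9.4;-39.5 -13.1 1.5 0 9.4;-39.5 -13.1 1.5 0 9.4;-39.5 -13.1 1.5 0 9.4'; python3 - <<'E'
from h import *
import pickle
c=snap('wrist','w19.png'); pickle.dump(c,open('w19.pkl','wb'))
go(0.474,-0.123,0.17,82.5)
i=c['img'][180:320,200:430,::-1]; cv2.imwrite('pics/z19.png',cv2.resize(i,None,fx=3,fy=3,interpolation=cv2.INTER_CUBIC))
E
```

```text
clock: 32.32
eef_pos: [0.4733, -0.122, 0.1618]
tcp_rot: [0.752, 0.66, 0.005, 0.005]
wrist_force: [-0.8, -0.7, 0.2]
width: 0.0935
from [ 0.4734 -0.1222  0.1622] yaw 82.52 tilt 0.83 w 0.0941 F [ 0.2 -0.9  1.1] t 32.4
ROW  -0.07 0.08 -0.78 0.000 dist 8 mm
```

View pics/z19.png

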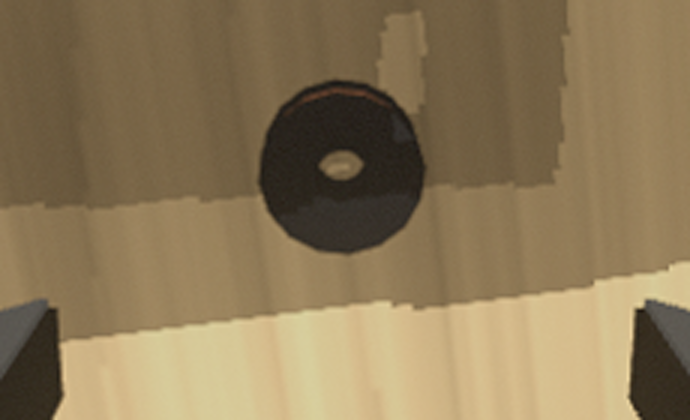

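```bash
python3 - <<'E'
from h import *
import pickle
c=pickle.load(open('w19.pkl','rb'))
p=pix2plane(c,314.2,238.5,.022);print(p)
go(p[0],p[1],0.025,82.5)
E
```

```text
[ 0.47387662 -0.12309262  0.022     ]
from [ 0.4734 -0.1222  0.1622] yaw 82.52 tilt 0.83 w 0.0941 F [ 0.2 -0.9  1.1] t 32.4
ROW  -0.10 -0.14 13.71 0.000 dist 137 mm
```

```bash
python3 -m handwheel '-0.1 -0.1 3 0 9.4; -0.1 -0.1 6 0 9.4; -0.1 -0.1 9 0 9.4; -0.1 -0.1 11.5 0 9.4;-0.1 -0.1 13 0 9.4;-0.1 -0.1 13.7 0 9.4;-0.1 -0.1 13.7 0 9.4;-0.1 -0.1 13.7 0 7;-0.1 -0.1 13.7 0 5;-0.1 -0.1 13.7 0 3.5;-0.1 -0.1 13.7 0 3.5;-0.1 -0.1 13.7 0 3.5;-0.1 -0.1 13.7 0 3.5;-0.1 -0.1 13.7 0 3.5;-0.1 -0.1 13.7 0 3.5;-0.1 -0.1 13.7 0 3.5;-0.1 -0.1 13.7 0 3.5;-0.1 -0.1 13.7 0 3.5' 25; python3 - <<'E'
from h import *
c=snap('wrist','w20.png')
go(0.4552,0.1297,0.19,82.5)
E
```

```text
clock: 33.87
eef_pos: [0.4743, -0.1233, 0.0252]
tcp_rot: [0.752, 0.659, 0.005, 0.005]
wrist_force: [-0.2, -0.1, 4.1]
width: 0.0438
from [ 0.4744 -0.1233  0.0252] yaw 82.51 tilt 0.83 w 0.0437 F [-1.3 -0.3  4.1] t 33.9
ROW  24.85 -4.96 -16.53 0.000 dist 303 mm
```

View pics/w20.png

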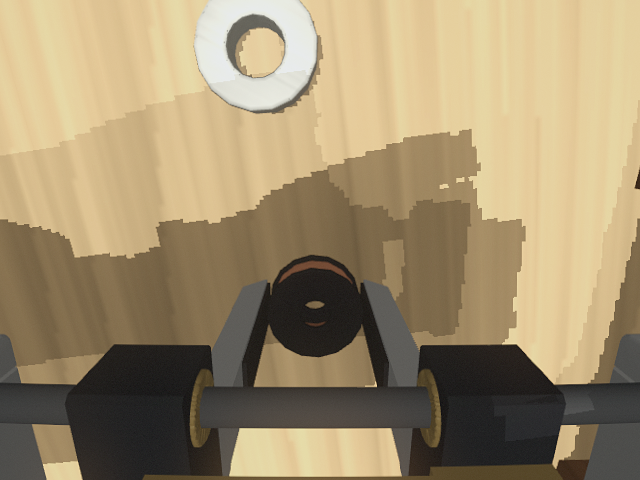

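Held centred, same as the previous reel. Lift and carry.

```bash
python3 -m handwheel '0 0 -1 0 3.5; 0 0 -3 0 3.5; 0 0 -6 0 3.5; 0 0 -10 0 3.5; 0 0 -14 0 3.5; 0 0 -17 0 3.5; 0 0 -17 0 3.5; 0 0 -17 0 3.5'; python3 - <<'E'
from h import *
go(0.6582,0.2511,0.15,82.5)
E
```

```text
clock: 34.58
eef_pos: [0.4725, -0.1233, 0.1972]
tcp_rot: [0.752, 0.659, 0.006, 0.007]
wrist_force: [-0.6, -0.2, -0.9]
width: 0.0436
from [ 0.4725 -0.1233  0.1972] yaw 82.50 tilt 1.02 w 0.0436 F [-0.6 -0.2 -0.9] t 34.6
ROW  39.54 13.44 4.96 -0.000 dist 421 mm
```

```bash
python3 -m handwheel '39.5 13.4 0 0 3.5;39.5 13.4 0 0 3.5;39.5 13.4 0 0 3.5;39.5 13.4 0 0 3.5;39.5 13.4 0 0 3.5;39.5 13.4 0 0 3.5;39.5 13.4 0 0 3.5;39.5 13.4 0 0 3.5;39.5 13.4 0 0 3.5;39.5 13.4 0 0 3.5;39.5 13.4 0 0 3.5;39.5 13.4 2 0 3.5;39.5 13.4 5 0 3.5;39.5 13.4 7 0 3.5;39.5 13.4 9 0 3.5;39.5 13.4 9.2 0 3.5;39.5 13.4 9.2 0 3.5;39.5 13.4 9.2 0 3.5'; python3 - <<'E'
from h import *
c=snap('wrist','w21.png')
go(0.6581,0.2512,0.09,82.5)
go(0.6581,0.2512,0.063,82.5)
i=c['img'][230:380,240:400,::-1]; cv2.imwrite('pics/z21.png',cv2.resize(i,None,fx=4,fy=4,interpolation=cv2.INTER_CUBIC))
E
```

```text
clock: 36.08
eef_pos: [0.6585, 0.2508, 0.1079]
tcp_rot: [0.752, 0.659, 0.006, 0.007]
wrist_force: [-1.6, -0.1, -0.6]
width: 0.0439
from [0.6589 0.251  0.1086] yaw 82.50 tilt 1.07 w 0.0438 F [ 1.2 -0.4  0.3] t 36.1
ROW  0.01 -0.11 1.86 0.000 dist 19 mm
from [0.6589 0.251  0.1086] yaw 82.50 tilt 1.07 w 0.0438 F [ 1.2 -0.4  0.3] t 36.1
ROW  0.01 -0.16 4.56 0.000 dist 46 mm
```

View pics/z21.png

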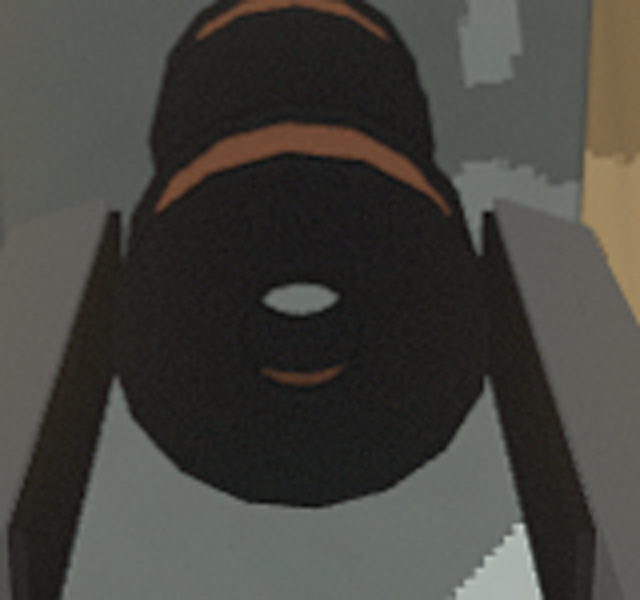

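```bash
python3 -m handwheel '0 -0.08 0.5 0 3.5; 0 -0.1 1 0 3.5; 0 -0.12 1.4 0 3.5; 0 -0.13 1.8 0 3.5;0 -0.14 2 0 3.5;0 -0.14 2 0 3.5'; python3 - <<'E'
from h import *
go(0.6581,0.2512,0.0635,82.5)
E
```

```text
clock: 36.63
eef_pos: [0.6576, 0.251, 0.0879]
tcp_rot: [0.752, 0.659, 0.006, 0.007]
wrist_force: [0.8, 0.8, -0.9]
width: 0.0437
from [0.6576 0.251  0.0879] yaw 82.50 tilt 1.02 w 0.0437 F [ 0.8  0.8 -0.9] t 36.6
ROW  0.03 0.01 2.44 0.000 dist 24 mm
```

```bash
python3 -m handwheel '0 0 0.8 0 3.5; 0 0 1.6 0 3.5; 0 0 2.2 0 3.5; 0 0 2.4 0 3.5;0 0 2.45 0 3.5;0 0 2.45 0 3.5;0 0 2.45 0 3.5'; python3 - <<'E'
from h import *
go(0.6581,0.2512,0.063,82.5)
E
```

```text
clock: 37.22
eef_pos: [0.6578, 0.2508, 0.0633]
tcp_rot: [0.752, 0.659, 0.006, 0.007]
wrist_force: [-1.7, -1.4, 3.6]
width: 0.0436
from [0.6578 0.2508 0.0633] yaw 82.51 tilt 1.00 w 0.0436 F [-1.7 -1.4  3.6] t 37.2
ROW  0.05 0.02 0.03 0.000 dist 1 mm
```

Just touching (3.6 N). Release and lift.

```bash
python3 -m handwheel '0 0 0 0 5; 0 0 0 0 6.5; 0 0 0 0 8;0 0 0 0 9.4;0 0 0 0 9.4;0 0 0 0 9.4;0 0 0 0 9.4;0 0 -2 0 9.4;0 0 -5 0 9.4;0 0 -8 0 9.4;0 0 -12 0 9.4;0 0 -12 0 9.4;0 0 -12 0 9.4'; python3 - <<'E'
from h import *
c=snap('wrist','w22.png')
go(0.468,-0.009,0.17,82.5)
c=snap('top','t22.png')
for q in ['small_reel_1','weight','large_reel_1']:
    for cam in ['top']:
        print(q,cam,[(np.round(d['location'],3).tolist(),round(d['score'],2)) for d in find_in(cam,q)])
E
```

```text
clock: 38.3
eef_pos: [0.6568, 0.2517, 0.1859]
tcp_rot: [0.752, 0.659, 0.008, 0.008]
wrist_force: [-0.5, -0.7, -0.6]
width: 0.0938
from [0.656  0.2511 0.184 ] yaw 82.50 tilt 1.09 w 0.0941 F [ 0.3 -0.5 -1.1] t 38.4
ROW  -28.24 -15.27 1.11 -0.000 dist 321 mm
small_reel_1 top [([0.639, 0.095, 0.037], 0.4)]
weight top [([0.504, 0.375, 0.089], 0.63), ([0.465, -0.009, 0.019], 0.58)]
large_reel_1 top [([0.638, 0.098, 0.038], 0.74), ([0.466, -0.008, 0.019], 0.19)]
```

View pics/w22.png

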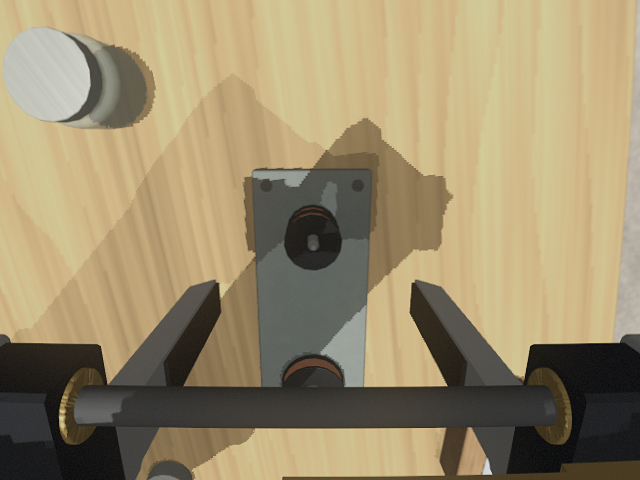

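View pics/t22.png

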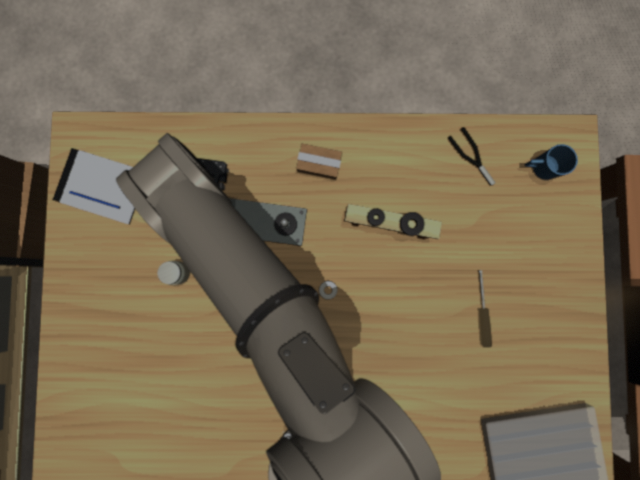

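```bash
python3 -m handwheel '-28.2 -15.3 0 0 9.4;-28.2 -15.3 0 0 9.4;-28.2 -15.3 0 0 9.4;-28.2 -15.3 0 0 9.4;-28.2 -15.3 0 0 9.4;-28.2 -15.3 0 0 9.4;-28.2 -15.3 0 0 9.4;-28.2 -15.3 0 0 9.4;-28.2 -15.3 0 0 9.4;-28.2 -15.3 1 0 9.4;-28.2 -15.3 1.5 0 9.4;-28.2 -15.3 1.5 0 9.4;-28.2 -15.3 1.5 0 9.4;-28.2 -15.3 1.5 0 9.4'; python3 - <<'E'
from h import *
import pickle
c=snap('wrist','w23.png'); pickle.dump(c,open('w23.pkl','wb'))
go(0.468,-0.009,0.17,82.5)
i=c['img'][180:320,200:430,::-1]; cv2.imwrite('pics/z23.png',cv2.resize(i,None,fx=3,fy=3,interpolation=cv2.INTER_CUBIC))
E
```

```text
clock: 39.72
eef_pos: [0.4673, -0.0079, 0.1645]
tcp_rot: [0.751, 0.66, 0.005, 0.006]
wrist_force: [-0.0, 0.3, 0.1]
width: 0.094
from [ 0.4674 -0.0081  0.1647] yaw 82.59 tilt 0.89 w 0.0938 F [ 0.7 -0.1 -0.9] t 39.8
ROW  -0.08 0.08 -0.53 0.002 dist 5 mm
```

View pics/z23.png

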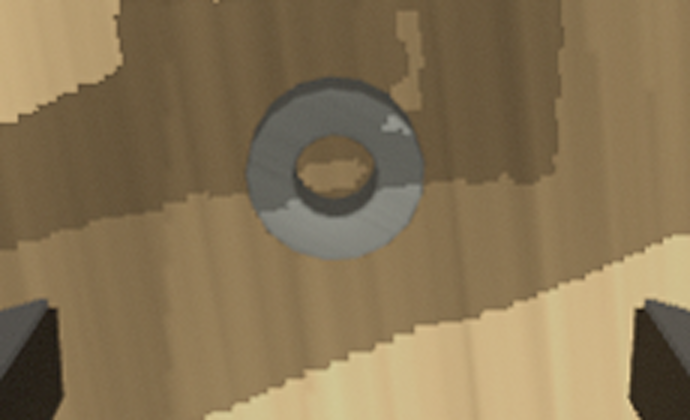

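```bash
python3 - <<'E'
from h import *
import pickle
c=pickle.load(open('w23.pkl','rb'))
p=pix2plane(c,311.8,238.2,.020);print(p)
go(p[0],p[1],0.025,82.5)
E
```

```text
[ 0.46608022 -0.0099902   0.02      ]
from [ 0.4674 -0.0081  0.1647] yaw 82.59 tilt 0.89 w 0.0938 F [ 0.7 -0.1 -0.9] t 39.8
ROW  -0.20 -0.32 13.96 0.002 dist 140 mm
```

```bash
python3 -m handwheel '-0.2 -0.3 3 0 9.4; -0.2 -0.3 6 0 9.4; -0.2 -0.3 9 0 9.4; -0.2 -0.3 11.5 0 9.4;-0.2 -0.3 13 0 9.4;-0.2 -0.3 13.9 0 9.4;-0.2 -0.3 13.9 0 9.4;-0.2 -0.3 13.9 0 7;-0.2 -0.3 13.9 0 5;-0.2 -0.3 13.9 0 4;-0.2 -0.3 13.9 0 4;-0.2 -0.3 13.9 0 4;-0.2 -0.3 13.9 0 4;-0.2 -0.3 13.9 0 4;-0.2 -0.3 13.9 0 4;-0.2 -0.3 13.9 0 4;-0.2 -0.3 13.9 0 4;-0.2 -0.3 13.9 0 4' 35; python3 - <<'E'
from h import *
c=snap('wrist','w24.png')
go(0.4552,0.1297,0.19,82.5)
E
```

```text
clock: 41.27
eef_pos: [0.4663, -0.0101, 0.0258]
tcp_rot: [0.751, 0.66, 0.005, 0.006]
wrist_force: [-1.1, -0.8, 5.7]
width: 0.0472
from [ 0.4663 -0.0101  0.0258] yaw 82.59 tilt 0.89 w 0.0474 F [-1.6 -0.3  6.9] t 41.3
ROW  13.71 -2.65 -16.48 0.002 dist 216 mm
```

View pics/w24.png

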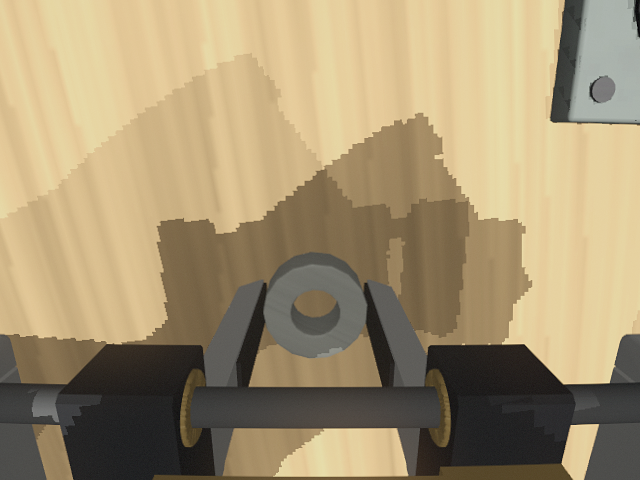

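```bash
python3 -m handwheel '0 0 -1 0 4; 0 0 -3 0 4; 0 0 -6 0 4; 0 0 -10 0 4; 0 0 -14 0 4; 0 0 -16 0 4; 0 0 -16 0 4; 0 0 -16 0 4'; python3 - <<'E'
from h import *
go(0.6385,0.1029,0.11,82.5)
E
```

```text
clock: 41.98
eef_pos: [0.4642, -0.0098, 0.187]
tcp_rot: [0.751, 0.66, 0.005, 0.007]
wrist_force: [-0.2, 0.3, -2.2]
width: 0.0476
from [ 0.4642 -0.0098  0.187 ] yaw 82.57 tilt 1.03 w 0.0476 F [-0.2  0.3 -2.2] t 42.0
ROW  13.45 15.69 7.96 0.001 dist 221 mm
```

```bash
python3 -m handwheel '13.4 15.7 0 0 4;13.4 15.7 0 0 4;13.4 15.7 0 0 4;13.4 15.7 0 0 4;13.4 15.7 0 0 4;13.4 15.7 0 0 4;13.4 15.7 2 0 4;13.4 15.7 4 0 4;13.4 15.7 6 0 4;13.4 15.7 7.5 0 4;13.4 15.7 8 0 4;13.4 15.7 8 0 4;13.4 15.7 8 0 4;13.4 15.7 8 0 4'; python3 - <<'E'
from h import *
c=snap('wrist','w25.png')
go(0.6385,0.1029,0.09,82.5)
i=c['img'][230:380,240:400,::-1]; cv2.imwrite('pics/z25.png',cv2.resize(i,None,fx=4,fy=4,interpolation=cv2.INTER_CUBIC))
E
```

```text
clock: 43.15
eef_pos: [0.6391, 0.1026, 0.1106]
tcp_rot: [0.751, 0.66, 0.006, 0.008]
wrist_force: [-0.1, 0.6, -2.0]
width: 0.0476
from [0.6391 0.1026 0.1107] yaw 82.56 tilt 1.11 w 0.0477 F [-0.1  0.3 -0.8] t 43.2
ROW  0.03 -0.11 2.07 0.001 dist 21 mm
```

View pics/z25.png

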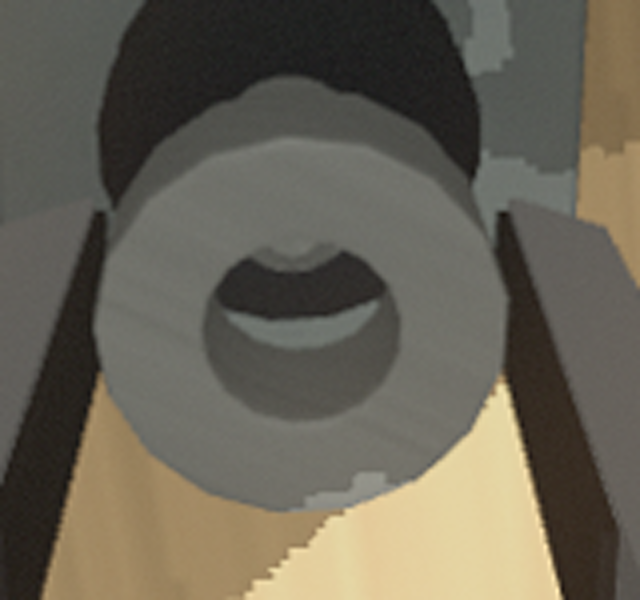

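```bash
python3 -m handwheel '0 -0.06 0.5 0 4; 0 -0.09 1 0 4; 0 -0.1 1.5 0 4; 0 -0.11 2 0 4;0 -0.12 2.2 0 4;0 -0.12 2.2 0 4'; python3 - <<'E'
from h import *
go(0.6385,0.1029,0.064,82.5)
E
```

```text
clock: 43.7
eef_pos: [0.638, 0.1025, 0.0878]
tcp_rot: [0.751, 0.66, 0.006, 0.007]
wrist_force: [-0.3, -0.3, -1.4]
width: 0.0473
from [0.638  0.1025 0.0878] yaw 82.56 tilt 1.05 w 0.0473 F [-0.3 -0.3 -1.4] t 43.7
ROW  0.05 0.01 2.39 0.001 dist 24 mm
```

```bash
python3 -m handwheel '0 0 0.8 0 4; 0 0 1.6 0 4; 0.03 0 2.1 0 4; 0.03 0 2.3 0 4;0.03 0 2.4 0 4;0.03 0 2.4 0 4;0.03 0 2.4 0 4'; python3 - <<'E'
from h import *
go(0.6385,0.1029,0.064,82.5)
E
```

```text
clock: 44.28
eef_pos: [0.6382, 0.1028, 0.0639]
tcp_rot: [0.751, 0.66, 0.005, 0.007]
wrist_force: [-3.0, -0.5, 3.3]
width: 0.0472
from [0.6382 0.1028 0.0639] yaw 82.57 tilt 1.03 w 0.0472 F [-3.  -0.5  3.3] t 44.3
ROW  0.02 0.03 -0.01 0.001 dist 0 mm
```

Seated on the reel (contact 3.3 N). Release, lift clear, and check.

```bash
python3 -m handwheel '0 0 0 0 5.5; 0 0 0 0 7; 0 0 0 0 8.5;0 0 0 0 9.4;0 0 0 0 9.4;0 0 0 0 9.4;0 0 -2 0 9.4;0 0 -5 0 9.4;0 0 -8 0 9.4;0 0 -12 0 9.4;-5 0 -14 0 9.4;-9 -2 -14 0 9.4;-9 -2 -14 0 9.4;-9 -2 -14 0 9.4'; python3 - <<'E'
from h import *
c=snap('wrist','w26.png'); c=snap('scene','s26.png'); i=c['img'][150:360,130:470,::-1]; cv2.imwrite('pics/z26.png',cv2.resize(i,None,fx=2.3,fy=2.3,interpolation=cv2.INTER_CUBIC))
go(0.5,0.1,0.2)
E
```

```text
clock: 45.45
eef_pos: [0.6032, 0.0121, 0.2041]
tcp_rot: [0.753, 0.658, 0.005, 0.008]
wrist_force: [0.2, 1.0, -0.4]
width: 0.0943
from [0.6043 0.0162 0.2038] yaw 82.49 tilt 1.06 w 0.0937 F [0.3 0.6 0.8] t 45.5
ROW  6.95 -11.44 0.16 0.000 dist 134 mm
```

View pics/w26.png

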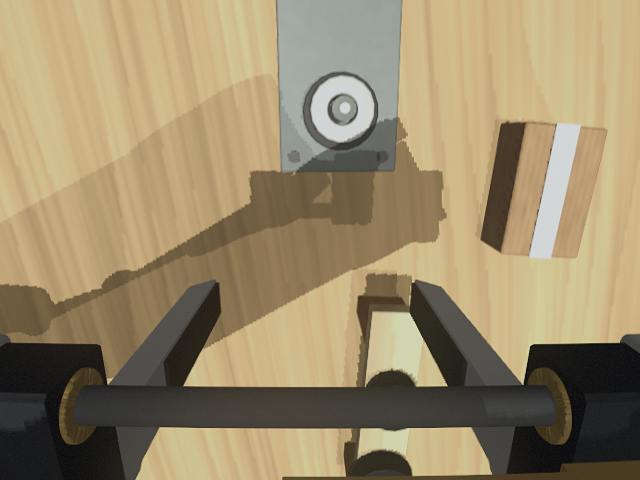

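View pics/z26.png

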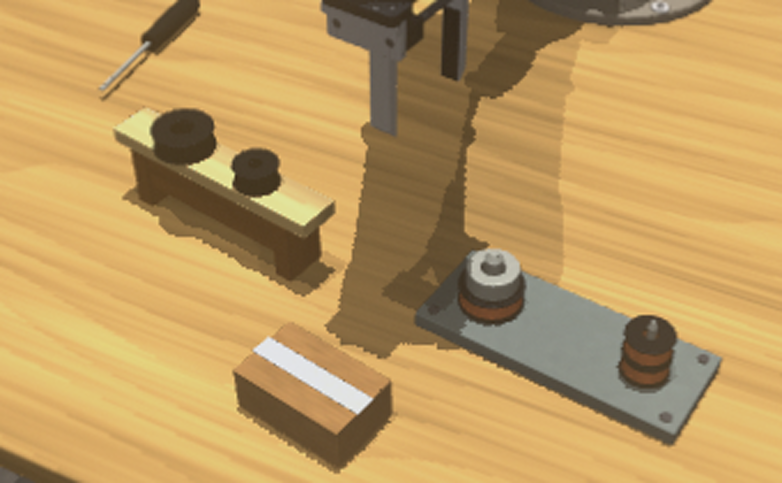

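```bash
python3 -c "
from h import *
print(hand_in()); s=sense(); print(s['clock'],s['eef_pos'])"
```

```text
the job is handed in; nothing more can be done
None
the job is handed in; nothing more can be done
```

I finished the job and handed it in at about 45.5 s of the 210 s allowed.

- **Empty reels:** I lifted both off the spindles first and set them flat, side by side, on the ledge.
- **Full reels:** The one large reel went on the thick spindle, and the two small reels are stacked on the thin one. There was no second large reel in this run.
- **Weight:** The steel ring went on last and rests on the large reel.

The last wrist and scene pictures show both empties flat on the ledge, every reel seated and the ring flat, with the gripper open and clear. The cardboard box and screwdriver look undisturbed. I last saw the jar, standing where it began, in the top view before the weight was picked up.

I saw no sign that anything had been knocked aside. The strongest force I read at the wrist was about 11 N, when setting down the large empty reel.

Two things were slightly off. The top camera read about 4–5 mm low against the wrist camera, so I worked from the wrist camera. The tool also drifted to about 1° of tilt over the run, which did not affect any of the fits.

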